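# Load the indexing fixture and hold it four clicks round

### The arm

A 7-joint arm with a two-finger parallel gripper is mounted at the origin on the work surface. World frame = base frame: x ahead of the robot, y to its left, z up, the work surface at z = 0. Lengths are in m, angles in rad, forces in N, time in s.
With the tool pointing down it reaches from about 0.4 to 0.9 m from the base axis. Payload 5.6 kg.
Tool frame: the origin (TCP) lies on the centre line of the jaws, within the pads' length; the fingertips stand 8 mm ahead of it and the grasp point (between the pads) lies 11 mm behind it (arm.tip_reach is the distance from the TCP to the fingertips, in m); x points along the fingers, z is the direction in which the jaws open and shut, and the axes are right-handed (so a half turn about x gives the same grasp; the last joint's range is limited). The gripper opens to 92 mm and grips with 3 to 60 N. Pads are 20 mm wide; open, the fingers measure 128 mm over their backs; the gripper's body (75 mm by 189 mm) begins 69 mm behind the grasp point.
Start: joints at [-0.043, 0.468, -0.012, 1.603, 0.006, 1.071, -0.056], TCP at [0.65, -0, 0.223] pointing down, gripper open.
Joint ranges: [-2.53, 2.53], [-0.31, 2.02], [-1.57, 1.55], [0.28, 2.44], [-1.29, 4.43], [0.15, 1.84], [-2.92, 2.92]. Speed limits (rad/s): [2.57, 2.57, 3.14, 3.14, 3.14, 3.14, 3.14].

### API

Orientations are given as a 3x3 rotation matrix whose columns are the frame's x, y, z axes.
In Python, from cell import sensors, optics, arm gives the robot as it stands.
- The arm moves only by the tool drive_tool, never from a script. Its argument "plan" is one flat list of numbers, 5 for each row, row after row: the shift along the tool's x, y, z as a fraction of full scale, then the turn about the tool's x as a fraction of full scale, then the opening, from 0 (shut) to 1 (fully open). A call has 1 to 5 rows; each row is the pose to reach, as a shift and turn from the pose commanded when the call began, along the tool's axes at that moment, turning the shorter way round; what a row does not reach only later rows make up. Full scale, the value 1, is 0.15 m for a shift and 180 degrees for a turn. A row lasts 1/12 s, in which the tool goes at most 41.7 mm and 7.16 degrees, less where a joint would pass 70% of its speed; a pose out of reach is approached as far as the arm can. A call with a number of a shift or a turn outside -1 to 1 is refused whole. A call with a gripper value outside its range is refused whole. The fingers move at their own pace and stop on an object; "newtons" is the grip in N (left out, the last holds). Time passes only in rows, so rows that repeat a pose let the fingers close. It gives the time, the measured TCP pose, the force and the opening at its end, in the units of the state.
- sensors.observe(): the state, without advancing time (a new reading comes with each control period).
- optics.get_image(name): name is "scene" or "side" or "wrist"; returns a dict with "color" (384x512x3 uint8, red, green, blue), "fx", "fy", "cx", "cy" (pixels), "rvec" (rotation vector, rad) and "tvec" (3), from world to camera coordinates, as OpenCV has them; the wrist camera has in their place "mount" (4x4, takes a point from camera to tool coordinates, whose origin is the TCP and whose axes are the tool frame's). Camera axes: x right, y down, z forward; pixel columns grow to the right and rows downward; lengths in m; the calibration is good to about 2 mm. A picture is of the moment at which its call begins: read the wrist's pose just before it. There is no depth.
- arm.job_done(): hands the job in, once; it reports no verdict.
The state is a dict: "time": time; "joints": joint angles; "qd": joint speeds; "joint_torque": joint torques, N m; "position": TCP position; "orientation": TCP orientation; "contact_force": force on the tool from outside, world axes, zero at the start; "wrist_torque": the same for the moment, N m; "grip_width": finger opening in m.
Only numpy, scipy, OpenCV 4.12 (cv2) and the standard library are available. Lean on these libraries where they do the work, as an engineer would, in place of code of your own. Each camera call takes 0.05 s, during which the arm holds its last target.

### The job

Swap the two turned parts: the drilled brass bush goes from the round index plate to the middle of the blue waiting pad, and the plain aluminium blank goes from the pad to the middle of the index plate, both standing upright (the black mat is free for setting one aside). Only then swing the plate's red-knobbed lever with the fingers, anticlockwise seen from above, exactly four clicks from its rest stop, without running on into the fifth, and finish still holding it there, because the lever springs back if let go. Leave the other things on the bench where they are.

Things in the scene. Friction and masses are not known exactly. Their poses are not given: they have to be found in the camera images.
- bush_center (a point): the drilled bush: upright brass cylinder, 44 mm diameter, 65 mm tall, about 0.3 kg, black bore mark on top and four dark cross holes round its side near the top; this point is its centre, 32.5 mm above its foot; z along its axis. At the start it stands on the index plate
- blank_center (a point): the blank: upright plain aluminium cylinder, 44 mm diameter, 65 mm tall, about 0.27 kg, only a small dark centre mark on top; this point is its centre, 32.5 mm above its foot; z along its axis. At the start it stands on the blue pad
- plate_top (a point): centre of the top of the index plate: steel disc, 116 mm diameter, on a green round base of 140 mm fixed to the bench; top 42 mm above the bench; it turns about the vertical through this point. The lever, a flat bar at the plate's height, is part of it. Opposite the lever a small block with the click pawl, 36 mm high, reaches 104 mm from the axis
- lever_knob (a point): the red upright round knob on the end of the plate's lever: 24 mm diameter, from 52 to 108 mm above the bench, vertical; this point is on its axis 80 mm above the bench. It stands 130 mm from the axis of the plate, on the robot's side, and travels on a horizontal circle about plate_top. The point's own -x axis points from the plate's axis out along the lever
- index (a joint): turn of plate and lever in rad: 0 at the rest stop (start), growing anticlockwise from above (the knob first moves to the robot's right, -y). Click notches every 0.262 rad (34 mm of knob travel), the fourth at 1.047; end stop 1.833. A spring always drives it back to 0: the knob needs 8 to 10 N to leave a notch, easing to 2 to 4 N as it comes into the next, then a sudden 6 N rise
- pad_top (a point): centre of the top face of the waiting pad: blue disc, 80 mm diameter, 10 mm high, fixed to the bench
- mat_top (a point): centre of the top of the black rubber mat: 90 mm square, 4 mm thick, fixed flat on the bench and empty; a place to set a part aside
- wrench: loose steel spanner, 170 mm long, lying flat near the robot, to be left alone
- vblock: loose dark steel V-block, 60 x 45 x 38 mm, origin under its centre, to be left alone
- jar: loose white jar, 80 mm diameter, 100 mm tall, origin under its centre, to be left alone
- cup: loose yellow cup, 76 mm across the rim, 90 mm tall, origin under its centre, to be left alone
Mind the look-alikes: they are no part of the job. Of the things like the part that bears blank_center, leave any that is green or pink; of the rest the smaller one is meant.

How it is judged:
By the outcome, as a careful person would: the job done as asked, in the order asked, and still so for the second after the job is handed in, while the arm keeps its last pose, push and grip.
It also fails if it takes over 72 s, if anything falls off the work surface, if the arm or the gripper's body presses on something with over 40 N, if the wrist force passes 120 N, or if a joint passes its speed limit or range.

## Working session

There is one attempt and no reset: what is moved stays moved. The work goes in short steps, Python scripts to look and compute and a tool call to move; the robot and the scene stay as the last step left them, time stands still between calls to the robot, and variables do not carry over. Pictures are saved under pics/ and viewed, and the job is handed in when it is done.

Besides the shell and the picture viewer there is one more tool, called after "Request:" by a JSON object that holds its "name" and its "arguments". drive_tool: Moves the arm, as the interface text tells. Shift numbers are shares of 0.15 m and turn numbers shares of 180 degrees, none past 1 either way. Its arguments: {"type":"object","properties":{"plan":{"type":"array"},"newtons":{"type":"number"}},"required":["plan"]}

```bash
ls; mkdir -p pics
python3 - <<'E'
from cell import sensors, optics, arm
import cv2
s=sensors.observe()
for k,v in s.items(): print(k,v)
print(arm.tip_reach)
for n in ["scene","side","wrist"]:
    d=optics.get_image(n)
    cv2.imwrite(f"pics/{n}0.png",d["color"][:,:,::-1])
    print(n,{k:v for k,v in d.items() if k!="color"})
E
```

```text
pics
time 0.0
joints [-0.04297859  0.46835004 -0.01160208  1.60363956  0.00602311  1.07139702
 -0.05630166]
qd [ 9.21190465e-04  1.49308224e-03 -7.98416493e-04 -8.21625452e-05
  8.47570304e-04  2.30174206e-04 -1.00328333e-04]
joint_torque [-3.39112758e-04 -5.20573139e+01 -1.31628491e-02 -2.43752271e+01
 -5.67366311e-02  1.73054746e-02  1.50106093e-04]
position [ 6.49421995e-01 -9.08220626e-05  2.21651360e-01]
orientation [[-1.75401911e-03  7.64103745e-05  9.99998459e-01]
 [-1.43965797e-04  9.99999987e-01 -7.66630104e-05]
 [-9.99998451e-01 -1.44100043e-04 -1.75400809e-03]]
contact_force [ 0.35787329 -0.38787226 -0.19660448]
wrist_torque [-0.01580248 -0.02678492  0.00605905]
grip_width 0.0920991046635291
0.008
scene {'fx': 459.69518848280387, 'fy': 459.69518848280387, 'cx': 245.78971259509575, 'cy': 189.08883672882388, 'rvec': array([ 1.02650218,  2.29867089, -1.17322252]), 'tvec': array([ 0.37684577, -0.2057652 ,  1.98697337])}
side {'fx': 385.54321953090533, 'fy': 385.54321953090533, 'cx': 254.69662421237075, 'cy': 188.29453686742696, 'rvec': array([ 0.4890308 , -2.66545093,  1.29053579]), 'tvec': array([0.55772723, 0.21392809, 0.96015111])}
wrist {'fx': 290.6373847205815, 'fy': 290.6373847205815, 'cx': 258.4600764068907, 'cy': 190.28178796159355, 'mount': array([[ 5.73810299e-04, -2.52517274e-01,  9.67592216e-01,
        -1.61497314e-01],
       [-4.10575192e-04, -9.67592354e-01, -2.52517066e-01,
         7.19796279e-02],
       [ 9.99999751e-01, -2.52372467e-04, -6.58891786e-04,
        -1.30239575e-04],
       [ 0.00000000e+00,  0.00000000e+00,  0.00000000e+00,
         1.00000000e+00]])}
```

View pics/scene0.png

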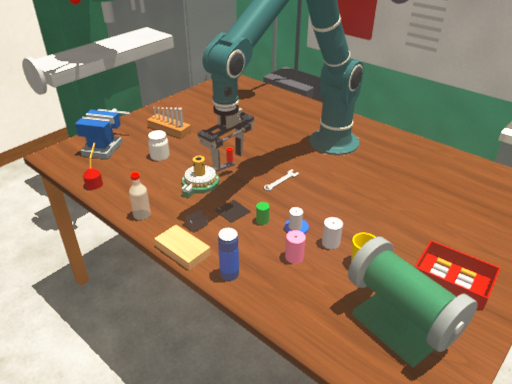

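View pics/side0.png

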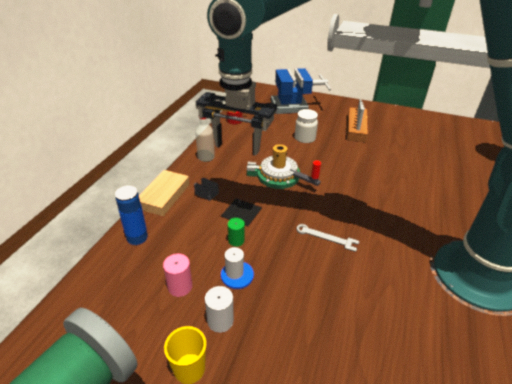

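View pics/wrist0.png

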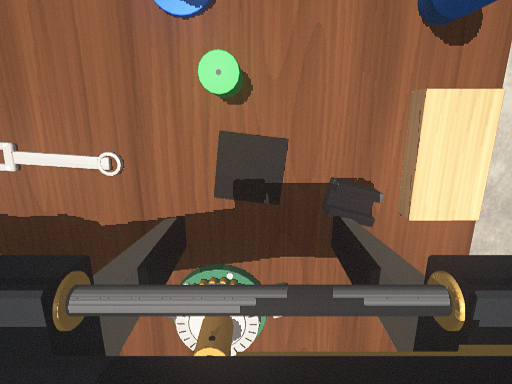

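```bash
cat > h.py <<'E'
import numpy as np,cv2
from cell import sensors,optics,arm
def grab(n,tag=None):
    s=sensors.observe(); d=optics.get_image(n)
    if n=="wrist":
        R=np.array(s["orientation"]);p=np.array(s["position"]);M=d["mount"]
        d["Rcw"]=R@M[:3,:3]; d["c"]=p+R@M[:3,3]
    else:
        Rw,_=cv2.Rodrigues(d["rvec"]); d["Rcw"]=Rw.T; d["c"]=-Rw.T@d["tvec"]
    if tag: cv2.imwrite(f"pics/{tag}.png",d["color"][:,:,::-1])
    return d
def ray(d,u,v,z):
    r=d["Rcw"]@np.array([(u-d["cx"])/d["fx"],(v-d["cy"])/d["fy"],1]); c=d["c"]
    return c+r*(z-c[2])/r[2]
def proj(d,P):
    q=d["Rcw"].T@(np.asarray(P,float)-d["c"]); return np.array([d["fx"]*q[0]/q[2]+d["cx"],d["fy"]*q[1]/q[2]+d["cy"]])
def crop(d,x0,y0,x1,y1,k,tag):
    im=cv2.resize(d["color"][y0:y1,x0:x1,::-1],None,fx=k,fy=k,interpolation=cv2.INTER_CUBIC); cv2.imwrite(f"pics/{tag}.png",im)
E
python3 - <<'E'
from h import *
a=grab("scene");b=grab("side");w=grab("wrist")
crop(a,170,140,360,270,4,"sc1"); crop(b,190,130,340,340,3,"sd1")
for n,d,u,v,z in [("pad",a,296,227,.01),("pad",b,237,275,.01),("blanktop",a,296,211,.075),("blanktop",b,234,252,.075),("knobtop",a,229,149,.108),("knobtop",b,316,163,.108),("bushtop",a,198,160,.107),("bushtop",b,280,149,.107),("mat",a,233,211,.004),("mat",b,241,211,.004),("mat",w,251,167,.004)]:
    print(n,ray(d,u,v,z).round(4))
E
```

```text
pad [0.5669 0.2277 0.01  ]
pad [0.557 0.226 0.01 ]
blanktop [0.5666 0.2229 0.075 ]
blanktop [0.5686 0.214  0.075 ]
knobtop [ 0.4698 -0.1678  0.108 ]
knobtop [ 0.4661 -0.1691  0.108 ]
bushtop [ 0.5993 -0.2003  0.107 ]
bushtop [ 0.5886 -0.2041  0.107 ]
mat [0.6385 0.0089 0.004 ]
mat [0.6372 0.0012 0.004 ]
mat [0.6393 0.0046 0.004 ]
```

View pics/sc1.png

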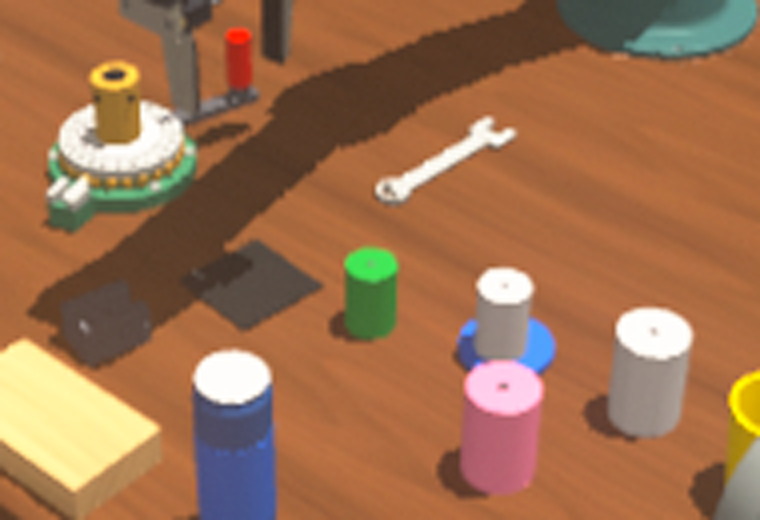

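View pics/sd1.png

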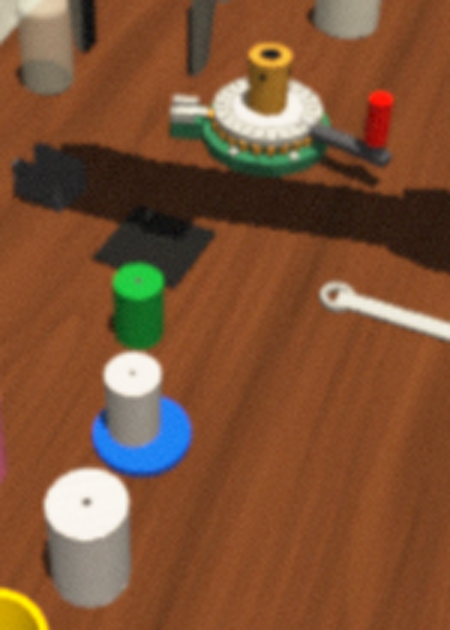

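```bash
cat >> h.py <<'E'
from scipy.optimize import least_squares
def tri(obs):
    A=[];b=[]
    for d,u,v in obs:
        r=d["Rcw"]@np.array([(u-d["cx"])/d["fx"],(v-d["cy"])/d["fy"],1]);r/=np.linalg.norm(r)
        Q=np.eye(3)-np.outer(r,r);A.append(Q);b.append(Q@d["c"])
    x=np.linalg.lstsq(np.vstack(A),np.hstack(b),rcond=None)[0]
    return x,[np.hypot(*(proj(d,x)-[u,v])).round(2) for d,u,v in obs]
def circ(d,mask,z,R):
    cs,_=cv2.findContours(mask.astype(np.uint8),cv2.RETR_EXTERNAL,cv2.CHAIN_APPROX_NONE)
    c=cv2.convexHull(max(cs,key=cv2.contourArea))[:,0,:]
    P=np.array([ray(d,u,v,z)[:2] for u,v in c])
    r=least_squares(lambda q:np.hypot(*(P-q).T)-R,P.mean(0),loss="soft_l1",f_scale=.002)
    return r.x,len(P),np.abs(r.fun).mean()
E
python3 - <<'E'
from h import *
a=grab("scene");b=grab("side")
print("blank",tri([(a,296.25,211.5),(b,234,254.3)]))
print("bush",tri([(a,198.5,158.75),(b,280,148.3)]))
print("knobtop",tri([(a,229.7,148.5),(b,316.5,162.3)]))
print("big",tri([(a,333.5,223),(b,219,297)]))
print("pink",tri([(a,296,237),(b,177.5,257)]))
print("green",tri([(a,262.5,206),(b,236,223)]))
for n,d in(("sc",a),("sd",b)):
    h=cv2.cvtColor(d["color"],cv2.COLOR_RGB2HSV).astype(int)
    m=(abs(h[...,0]-108)<10)&(h[...,1]>150)&(h[...,2]>120)
    x=[(270,325,205,245),(210,265,250,300)][n=="sd"]
    k=np.zeros_like(m);k[x[2]:x[3],x[0]:x[1]]=1
    print(n,"pad",circ(d,m&k,.01,.04))
    m=(h[...,1]<80)&(h[...,2]>140)
    x=[(182,218,163,190),(255,302,145,192)][n=="sd"]
    k=np.zeros_like(m);k[x[2]:x[3],x[0]:x[1]]=1
    print(n,"plate",circ(d,m&k,.042,.058))
    m=(abs(h[...,0]-70)<20)&(h[...,1]>80)
    x=[(180,222,160,196),(248,310,145,192)][n=="sd"]
    k=np.zeros_like(m);k[x[2]:x[3],x[0]:x[1]]=1
    print(n,"base",circ(d,m&k,.025,.07))
crop(b,240,135,330,195,8,"sd2")
E
```

```text
blank (array([0.56589587, 0.22220142, 0.07408573]), [np.float64(0.56), np.float64(0.78)])
bush (array([ 0.59006166, -0.20803176,  0.10582469]), [np.float64(0.26), np.float64(0.31)])
knobtop (array([ 0.46523553, -0.16918615,  0.1090984 ]), [np.float64(0.37), np.float64(0.48)])
big (array([0.54581753, 0.34951444, 0.08462981]), [np.float64(0.67), np.float64(1.03)])
pink (array([0.67442909, 0.29682336, 0.08937209]), [np.float64(2.98), np.float64(4.04)])
green (array([0.60613456, 0.11360713, 0.06393252]), [np.float64(0.6), np.float64(0.77)])
sc pad (array([0.56415424, 0.22172629]), 7, np.float64(0.0028004091757737786))
sc plate (array([ 0.59024873, -0.20392884]), 14, np.float64(0.005815760962892974))
sc base (array([ 0.60102537, -0.19912231]), 6, np.float64(0.004151602810746026))
sd pad (array([0.55804975, 0.22353743]), 18, np.float64(0.0007772896537111987))
sd plate (array([ 0.58919829, -0.20639595]), 18, np.float64(0.0021345637544484242))
sd base (array([ 0.59093915, -0.17947328]), 14, np.float64(0.004976522526920127))
```

View pics/sd2.png

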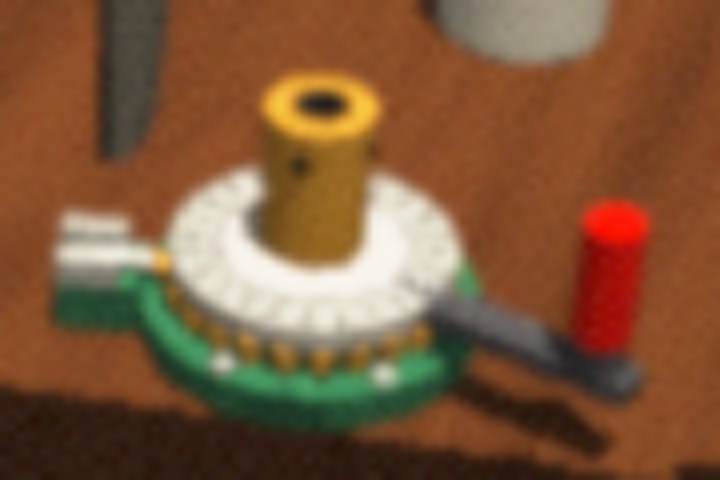

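Request:
{"name": "drive_tool", "arguments": {"plan": [0, -0.27, -0.1, 0, 1, 0, -0.54, -0.2, 0, 1, 0, -0.8, -0.3, 0, 1, 0, -1, -0.393, 0, 1, 0, -1, -0.393, 0, 1]}}

```text
time: 0.82
position: [0.5874, -0.1598, 0.2229]
orientation: [[-0.002, 0.012, 1.0], [-0.005, 1.0, -0.012], [-1.0, -0.005, -0.002]]
contact_force: [0.5, -0.7, -0.4]
grip_width: 0.0919
```

Run:
```python
from h import *
s=sensors.observe();print(s["time"],s["position"],s["qd"].max() if hasattr(s["qd"],"max") else s["qd"])
w=grab("wrist","w1")
print(w["c"])
for P in [(.59,-.206,.107),(.59,-.206,.042),(.465,-.169,.108)]: print(proj(w,P))
```

```text
0.8167 [ 0.58742808 -0.15984436  0.22288982] 0.016893656350283035
[ 0.58842326 -0.0870662   0.38403224]
[262.03486783 232.77215745]
[261.52944492 211.91829604]
[135.76493996 199.8966276 ]
```

View pics/w1.png

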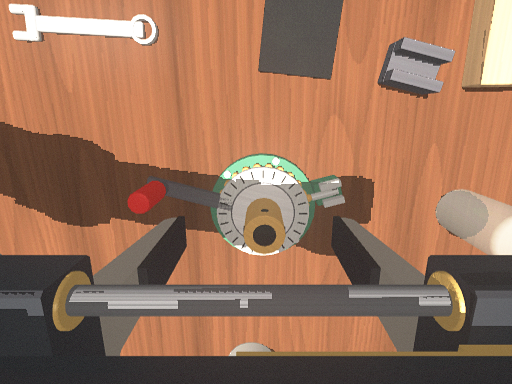

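Run:
```python
from h import *
w=grab("wrist")
print(sensors.observe()["position"])
print("bush",ray(w,264,235.5,.107),"knob",ray(w,135,199,.108))
h=cv2.cvtColor(w["color"],cv2.COLOR_RGB2HSV).astype(int)
m=(h[...,1]<70)&(h[...,2]>90);k=np.zeros_like(m);k[163:257,214:311]=1
print(circ(w,m&k,.042,.058))
crop(w,120,140,360,270,3,"w1c")
```

```text
[ 0.59050264 -0.1519351   0.22287596]
bush [ 0.59413795 -0.20424034  0.107     ] knob [ 0.46642089 -0.16371819  0.108     ]
(array([ 0.59077428, -0.20590348]), 23, np.float64(0.00482071843820728))
```

View pics/w1c.png

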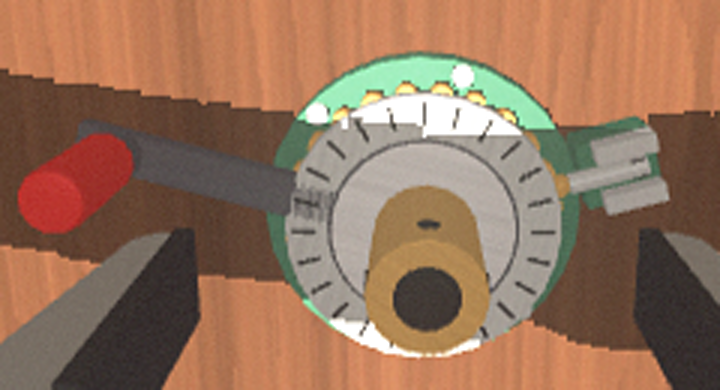

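Run:
```python
from h import *
w=grab("wrist")
s=sensors.observe();print(s["position"],s["contact_force"])
print("bush",ray(w,262.3,239.3,.107),"knob",ray(w,136.7,207.7,.108),"plate",ray(w,260.8,215,.042))
for P in [(.59,-.206,.107),(.59,-.206,.042)]: print(proj(w,P))
```

```text
[ 0.5912491  -0.14973593  0.2227944 ] [-0.64539789  0.08437347  0.61102432]
bush [ 0.59395798 -0.20466539  0.107     ] knob [ 0.46857281 -0.16956504  0.108     ] plate [ 0.59291394 -0.20117982  0.042     ]
[258.46963164 240.51010898]
[258.47657283 218.6593278 ]
```

Request:
{"name": "drive_tool", "arguments": {"plan": [0, -0.2, 0.007, 0, 1, 0, -0.367, 0.007, 0, 1, 0.2, -0.367, 0.007, 0, 1, 0.45, -0.367, 0.007, 0, 1, 0.65, -0.367, 0.007, 0, 1], "newtons": 30}}

```text
time: 1.38
position: [0.593, -0.2029, 0.1236]
orientation: [[0.001, -0.003, 1.0], [0.001, 1.0, 0.003], [-1.0, 0.001, 0.001]]
contact_force: [-0.9, 0.6, -0.1]
grip_width: 0.0919
```

Request:
{"name": "drive_tool", "arguments": {"plan": [0.1, 0, 0, 0, 1, 0.2, 0, 0, 0, 1, 0.3, 0, 0, 0, 1, 0.35, 0, 0, 0, 1, 0.35, 0, 0, 0, 1]}}

```text
time: 1.8
position: [0.5917, -0.2026, 0.0706]
orientation: [[-0.003, -0.003, 1.0], [0.002, 1.0, 0.003], [-1.0, 0.002, -0.003]]
contact_force: [-0.1, 0.1, -1.1]
grip_width: 0.0919
```

Run:
```python
from h import *
w=grab("wrist","w2");grab("side","s2")
s=sensors.observe();print(s["position"],s["contact_force"])
```

```text
[ 0.59288048 -0.20397111  0.07285274] [ 0.19247737  0.13071094 -0.8602334 ]
```

View pics/w2.png

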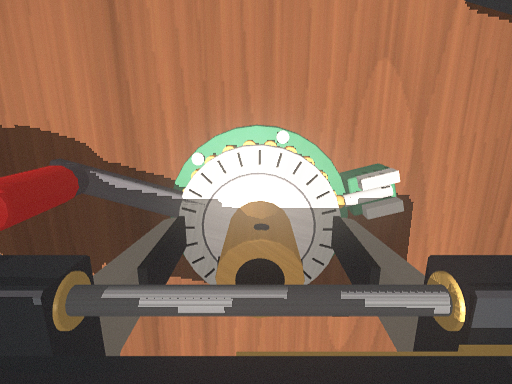

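Request:
{"name": "drive_tool", "arguments": {"plan": [0, 0, 0, 0, 0.35, 0, 0, 0, 0, 0.35, 0, 0, 0, 0, 0.35, 0, 0, 0, 0, 0.35, 0, 0, 0, 0, 0.35], "newtons": 30}}

```text
time: 2.32
position: [0.5923, -0.2052, 0.0731]
orientation: [[0.001, 0.0, 1.0], [-0.0, 1.0, -0.0], [-1.0, -0.0, 0.001]]
contact_force: [-0.7, 0.7, 0.1]
grip_width: 0.0605
```

Run:
```python
from h import *
w=grab("wrist","w3")
s=sensors.observe();print(s["position"],s["contact_force"],s["grip_width"])
for z in (.107,): print(ray(w,260,275,z), proj(w,(.592,-.205,.107)),proj(w,(.591,-.204,.042)))
for a in range(0,360,45):
    t=np.radians(a);print(a,proj(w,(.591+.058*np.cos(t),-.204+.058*np.sin(t),.042)).round(1))
```

```text
[ 0.59222284 -0.20518697  0.0729359 ] [ 0.47597364 -0.70270354  0.8056914 ] 0.056397017389133094
[ 0.59277339 -0.20950055  0.107     ] [258.4191923  266.74104659] [256.99401179 218.52576292]
0 [339.6 218.5]
45 [318.4 160.5]
90 [256.8 134.7]
135 [195.4 160.6]
180 [174.4 218.6]
225 [201.5 270.9]
270 [257.1 291.2]
315 [312.7 270.9]
```

View pics/w3.png

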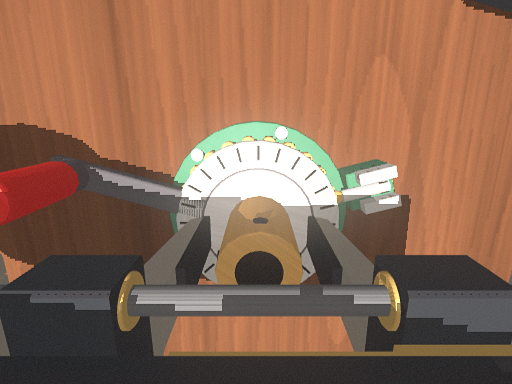

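Request:
{"name": "drive_tool", "arguments": {"plan": [0, 0, 0, 0, 0.35, 0, 0, 0, 0, 0.35, 0, 0, 0, 0, 0.35, 0, 0, 0, 0, 0.35]}}

```text
time: 2.7
position: [0.5922, -0.2051, 0.0727]
orientation: [[0.0, 0.0, 1.0], [-0.0, 1.0, -0.0], [-1.0, -0.0, 0.0]]
contact_force: [-0.4, 0.2, 0.4]
grip_width: 0.0435
```

Request:
{"name": "drive_tool", "arguments": {"plan": [-0.1, 0, 0, 0, 0.35, -0.25, 0, 0, 0, 0.35, -0.4, 0.1, 0.05, 0, 0.35, -0.4, 0.35, 0.2, 0, 0.35, -0.4, 0.6, 0.3, 0, 0.35]}}

```text
time: 3.12
position: [0.6382, -0.1181, 0.1343]
orientation: [[0.004, 0.006, 1.0], [-0.002, 1.0, -0.006], [-1.0, -0.002, 0.004]]
contact_force: [1.3, 0.4, -3.0]
grip_width: 0.0434
```

Run:
```python
from h import *
w=grab("wrist","w4")
s=sensors.observe();print(s["time"],s["position"],s["contact_force"],s["grip_width"],s["qd"])
```

```text
3.1667 [ 0.64129085 -0.1032189   0.13332406] [ 2.95632781  9.77637097 -2.68877872] 0.043372301807562054 [-0.00050903 -0.00065777 -0.07429013  0.04887568 -0.0322673  -0.00088284
  0.14465201]
```

View pics/w4.png

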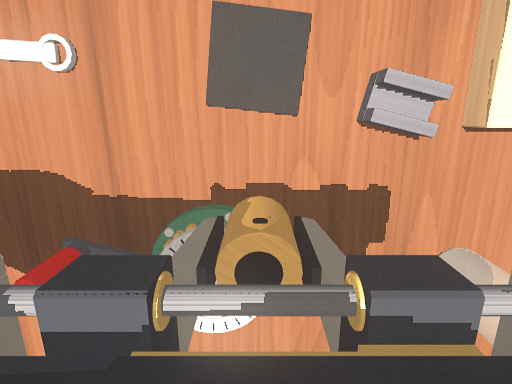

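Request:
{"name": "drive_tool", "arguments": {"plan": [0, 0.2, 0, 0, 0.35, 0, 0.45, 0, 0, 0.35, 0, 0.7, 0, 0, 0.35, 0.1, 0.8, 0, 0, 0.35, 0.2, 0.8, 0, 0, 0.35]}}

```text
time: 3.58
position: [0.6368, 0.0117, 0.1026]
orientation: [[0.001, -0.009, 1.0], [0.004, 1.0, 0.009], [-1.0, 0.004, 0.001]]
contact_force: [0.2, -1.2, -2.9]
grip_width: 0.0434
```

Request:
{"name": "drive_tool", "arguments": {"plan": [0.15, 0, 0, 0, 0.35, 0.3, 0, 0, 0, 0.35, 0.4, 0, 0, 0, 0.35, 0.44, 0, 0, 0, 0.35, 0.445, 0, 0, 0, 0.35]}}

```text
time: 4.0
position: [0.6356, 0.0042, 0.0351]
orientation: [[-0.003, -0.0, 1.0], [-0.0, 1.0, 0.0], [-1.0, -0.0, -0.003]]
contact_force: [0.9, 0.2, -2.1]
grip_width: 0.0434
```

Run:
```python
from h import *
w=grab("wrist","w5");b=grab("side","s5")
s=sensors.observe();print(s["time"],s["position"],s["contact_force"],s["grip_width"])
crop(b,190,150,340,300,4,"s5c")
```

```text
4.1 [0.63666789 0.00413221 0.03565963] [ 0.02341854  0.86661955 -1.47439538] 0.04344639342226611
```

View pics/s5c.png

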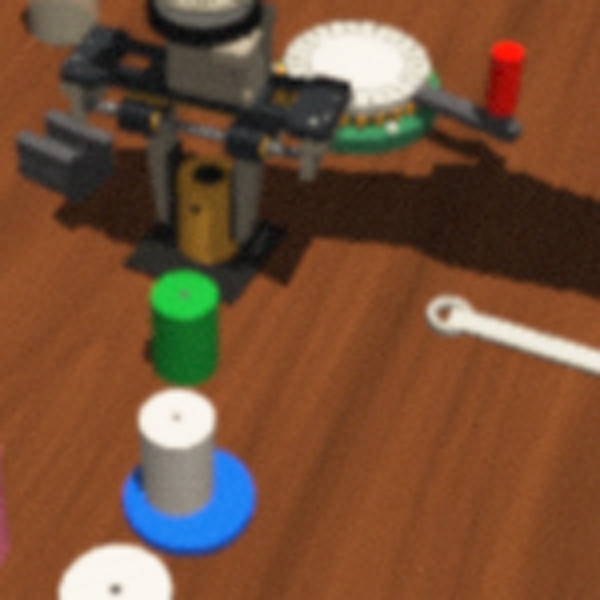

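Request:
{"name": "drive_tool", "arguments": {"plan": [0.007, 0, 0, 0, 0.35, 0.007, 0, 0, 0, 0.65, 0.007, 0, 0, 0, 0.65, 0.007, 0, 0, 0, 0.65, 0.007, 0, 0, 0, 0.65]}}

```text
time: 4.52
position: [0.6372, 0.0042, 0.0353]
orientation: [[0.001, 0.0, 1.0], [0.0, 1.0, -0.0], [-1.0, 0.0, 0.001]]
contact_force: [-0.2, 0.2, 0.2]
grip_width: 0.0598
```

Request:
{"name": "drive_tool", "arguments": {"plan": [0, 0, 0, 0, 0.65, -0.25, 0, 0, 0, 0.65, -0.5, 0, 0, 0, 0.65, -0.7, 0, 0, 0, 0.65, -0.7, 0, 0, 0, 0.65]}}

```text
time: 4.93
position: [0.6412, 0.0044, 0.147]
orientation: [[0.012, 0.0, 1.0], [0.001, 1.0, -0.0], [-1.0, 0.001, 0.012]]
contact_force: [0.1, -0.4, -0.4]
grip_width: 0.0597
```

Run:
```python
from h import *
w=grab("wrist","w6");b=grab("side","s6")
s=sensors.observe();print(s["time"],s["position"],s["contact_force"],s["grip_width"])
crop(b,190,150,340,300,4,"s6c")
```

```text
5.0333 [0.63771895 0.00422861 0.14146059] [-0.64036555  0.08808538 -0.31844545] 0.05965248981281553
```

View pics/s6c.png

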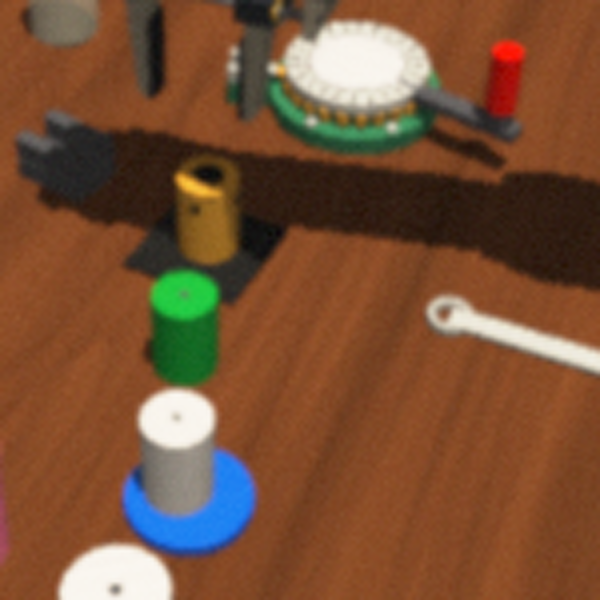

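View pics/w6.png

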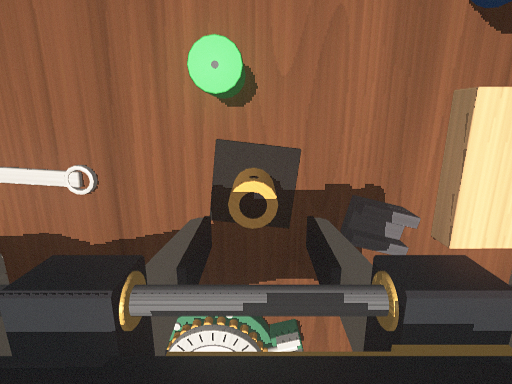

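Request:
{"name": "drive_tool", "arguments": {"plan": [-0.15, 0.25, -0.12, 0, 0.7, -0.35, 0.5, -0.24, 0, 0.7, -0.35, 0.75, -0.36, 0, 0.7, -0.35, 1, -0.473, 0, 0.7, -0.35, 1, -0.473, 0, 0.7]}}

```text
time: 5.45
position: [0.562, 0.1613, 0.1915]
orientation: [[-0.003, -0.008, 1.0], [0.003, 1.0, 0.008], [-1.0, 0.003, -0.003]]
contact_force: [0.3, 1.1, 0.4]
grip_width: 0.0643
```

Run:
```python
from h import *
b=grab("side");b=grab("side");b=grab("side","s7")
w=grab("wrist","w7")
s=sensors.observe();print(s["time"],s["position"],s["qd"].round(3))
for P in [(.566,.222,.075),(.559,.223,.01)]: print(proj(w,P))
h=cv2.cvtColor(b["color"],cv2.COLOR_RGB2HSV).astype(int)
m=(h[...,1]<80)&(h[...,2]>140)
k=np.zeros_like(m);k[145:192,255:302]=1
print("plate",circ(b,m&k,.042,.058))
h=cv2.cvtColor(w["color"],cv2.COLOR_RGB2HSV).astype(int)
m=(abs(h[...,0]-108)<10)&(h[...,1]>150)&(h[...,2]>60)
k=np.zeros_like(m);k[130:300,180:350]=1
print("pad",circ(w,m&k,.01,.04))
crop(w,160,100,360,260,4,"w7c");crop(b,240,135,330,195,8,"s7c")
```

```text
5.65 [0.56551277 0.15321863 0.19097774] [ 0.028  0.003  0.022 -0.011 -0.     0.002 -0.001]
[260.61618031 119.91346178]
[254.2464611  117.90925576]
plate (array([ 0.59017573, -0.20443923]), 12, np.float64(0.005262792233431522))Traceback (most recent call last):
  File "<stdin>", line 13, in <module>
  File "h.py", line 29, in circ
    c=cv2.convexHull(max(cs,key=cv2.contourArea))[:,0,:]
                     ~~~^^^^^^^^^^^^^^^^^^^^^^^^
ValueError: max() iterable argument is empty
```

View pics/w7.png

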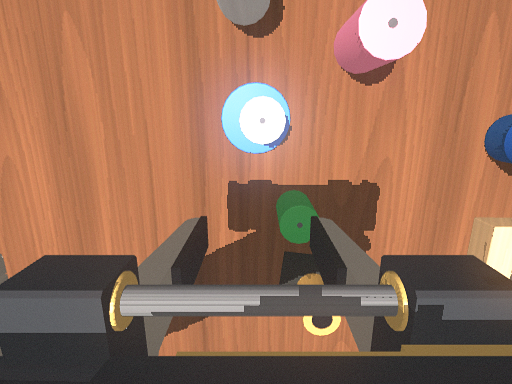

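Run:
```python
from h import *
b=grab("side","s8")
w=grab("wrist","w8")
s=sensors.observe();print(s["time"],s["position"],s["qd"].round(3))
for P in [(.566,.222,.075),(.559,.223,.01)]: print(proj(w,P))
h=cv2.cvtColor(w["color"],cv2.COLOR_RGB2HSV).astype(int)
m=(abs(h[...,0]-105)<15)&(h[...,1]>100)&(h[...,2]>60)
k=np.zeros_like(m);k[70:165,210:300]=1
print("pad",circ(w,m&k,.01,.04))
cs=np.argwhere(m&k);print(cs.min(0),cs.max(0))
crop(w,210,70,310,170,6,"w8c");crop(b,240,135,330,195,8,"s8c")
```

```text
5.75 [0.56621686 0.15190335 0.19122868] [ 0.007 -0.002 -0.    -0.006 -0.002  0.001 -0.001]
[258.78043494 116.72959767]
[252.69889531 115.30501727]
pad (array([0.5607085 , 0.22322248]), 15, np.float64(0.00031207647404747076))
[ 80 220] [150 288]
```

View pics/w8c.png

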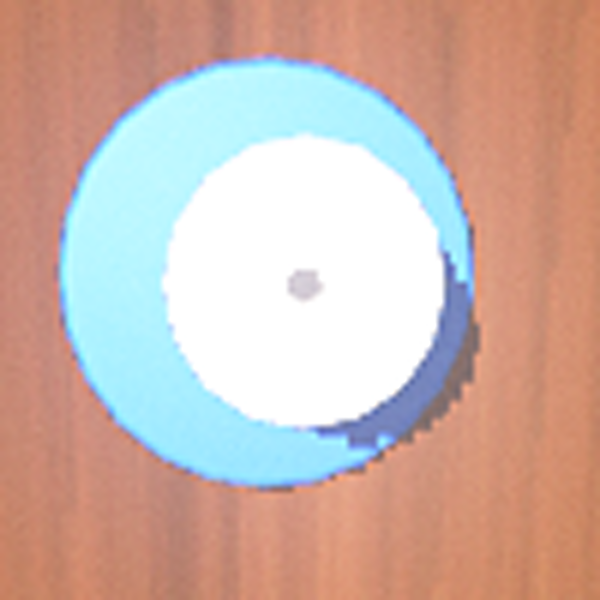

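View pics/s8c.png

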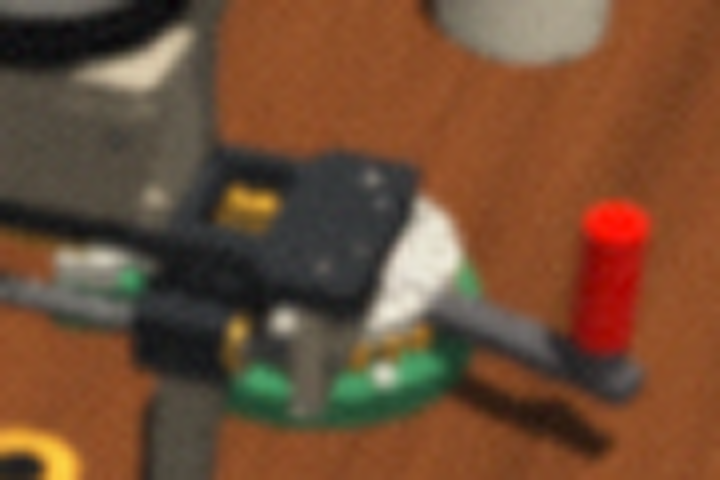

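Request:
{"name": "drive_tool", "arguments": {"plan": [0, 0.22, 0.007, 0, 0.85, 0, 0.447, 0.007, 0, 0.85, 0.15, 0.447, 0.007, 0, 0.85, 0.35, 0.447, 0.007, 0, 0.85, 0.55, 0.447, 0.007, 0, 0.85]}}

```text
time: 6.17
position: [0.5683, 0.2201, 0.109]
orientation: [[0.002, 0.002, 1.0], [-0.0, 1.0, -0.002], [-1.0, -0.0, 0.002]]
contact_force: [-0.0, 0.8, -0.3]
grip_width: 0.0784
```

Request:
{"name": "drive_tool", "arguments": {"plan": [0.15, 0, 0, 0, 0.85, 0.3, 0, 0, 0, 0.85, 0.42, 0, 0, 0, 0.85, 0.45, 0, 0, 0, 0.85, 0.45, 0, 0, 0, 0.7]}}

```text
time: 6.58
position: [0.5665, 0.2191, 0.0403]
orientation: [[-0.003, 0.002, 1.0], [-0.002, 1.0, -0.002], [-1.0, -0.002, -0.003]]
contact_force: [0.6, 0.4, -0.5]
grip_width: 0.0734
```

Request:
{"name": "drive_tool", "arguments": {"plan": [0, 0, 0, 0, 0.35, 0, 0, 0, 0, 0.35, 0, 0, 0, 0, 0.35, 0, 0, 0, 0, 0.35, 0, 0, 0, 0, 0.35], "newtons": 30}}

```text
time: 7.0
position: [0.5677, 0.2215, 0.0434]
orientation: [[0.002, 0.0, 1.0], [0.001, 1.0, -0.0], [-1.0, 0.001, 0.002]]
contact_force: [-0.1, 0.1, 3.6]
grip_width: 0.0433
```

Request:
{"name": "drive_tool", "arguments": {"plan": [0, 0, 0, 0, 0.35, 0, 0, 0, 0, 0.35, 0, 0, 0, 0, 0.35]}}

```text
time: 7.25
position: [0.5678, 0.2215, 0.0434]
orientation: [[0.002, 0.0, 1.0], [0.001, 1.0, -0.0], [-1.0, 0.001, 0.002]]
contact_force: [0.1, -1.5, 6.7]
grip_width: 0.0436
```

Run:
```python
from h import *
w=grab("wrist","w9");b=grab("side","s9")
s=sensors.observe();print(s["time"],s["position"],s["contact_force"],s["grip_width"])
```

```text
7.35 [0.56771905 0.22148458 0.04335313] [ 0.20344211 -1.2073046   6.50690663] 0.043807822426373745
```

View pics/w9.png

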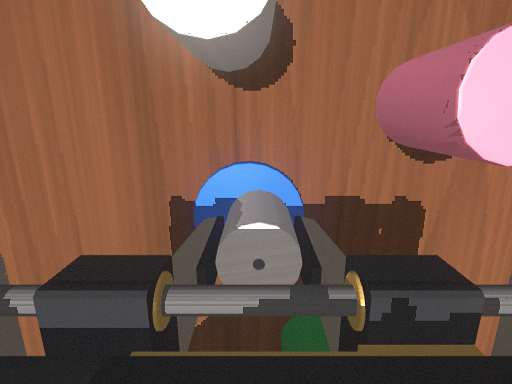

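Request:
{"name": "drive_tool", "arguments": {"plan": [-0.15, 0, 0, 0, 0.35, -0.4, 0, 0, 0, 0.35, -0.65, -0.1, 0, 0, 0.35, -0.75, -0.35, 0.03, 0, 0.35, -0.75, -0.6, 0.06, 0, 0.35]}}

```text
time: 7.77
position: [0.5778, 0.1332, 0.1589]
orientation: [[0.007, -0.005, 1.0], [0.003, 1.0, 0.005], [-1.0, 0.003, 0.007]]
contact_force: [1.6, -0.2, -3.8]
grip_width: 0.0434
```

Run:
```python
from h import *
import cv2
# from w9: pose then
s=sensors.observe();print(s["time"],s["position"],s["contact_force"],s["grip_width"])
w=grab("wrist","w10")
p=np.array([.5677,.2215,.0434]);R=np.array([[0,0,1],[0,1,0],[-1,0,0]]);M=w["mount"]
w["Rcw"]=R@M[:3,:3];w["c"]=p+R@M[:3,3]
print(ray(w,259,264,.075))
```

```text
7.7667 [0.5777632  0.13321633 0.15893306] [ 1.59437086 -0.21287069 -3.756793  ] 0.04341591820025648
[0.56773364 0.22189361 0.075     ]
```

View pics/w10.png

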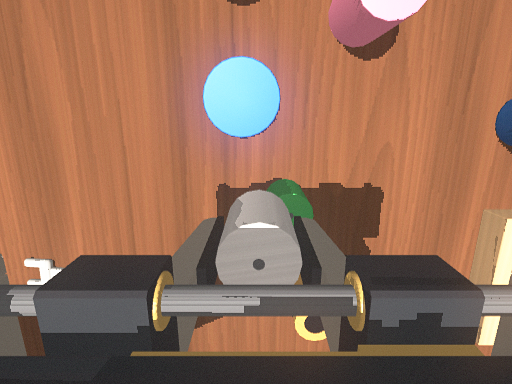

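Request:
{"name": "drive_tool", "arguments": {"plan": [0, -0.25, 0.02, 0, 0.35, 0, -0.5, 0.04, 0, 0.35, 0, -0.75, 0.06, 0, 0.35, 0, -1, 0.08, 0, 0.35, 0, -1, 0.103, 0, 0.35]}}

```text
time: 8.23
position: [0.59, -0.0296, 0.1538]
orientation: [[-0.003, 0.012, 1.0], [-0.006, 1.0, -0.012], [-1.0, -0.006, -0.003]]
contact_force: [1.0, -1.3, -3.7]
grip_width: 0.0436
```

Request:
{"name": "drive_tool", "arguments": {"plan": [0, -0.25, 0, 0, 0.35, 0, -0.5, 0, 0, 0.35, 0, -0.67, 0, 0, 0.35, 0, -0.67, 0, 0, 0.35, 0, -0.67, 0, 0, 0.35]}}

```text
time: 8.65
position: [0.5902, -0.1212, 0.1537]
orientation: [[-0.002, 0.004, 1.0], [-0.0, 1.0, -0.004], [-1.0, -0.0, -0.002]]
contact_force: [-1.1, 1.4, -3.2]
grip_width: 0.0436
```

Run:
```python
from h import *
grab("side");grab("side");grab("scene","c11")
w=grab("wrist","w11")
s=sensors.observe();print(s["time"],s["position"],s["qd"].round(3))
h=cv2.cvtColor(w["color"],cv2.COLOR_RGB2HSV).astype(int)
crop(w,160,130,360,280,4,"w11c")
print(w["c"])
for a in range(0,360,45):
    t=np.radians(a);print(a,proj(w,(.5915+.058*np.cos(t),-.2055+.058*np.sin(t),.042)).round(1))
```

```text
8.85 [ 0.59121953 -0.11710626  0.15432813] [-0.002 -0.005  0.005 -0.003  0.001 -0.001  0.001]
[ 0.59099437 -0.04541796  0.3157142 ]
0 [314.4 272.5]
45 [299.7 236.2]
90 [259.3 220.3]
135 [218.9 236. ]
180 [204.  272.2]
225 [221.3 306.1]
270 [259.1 319.6]
315 [296.9 306.3]
```

View pics/w11.png

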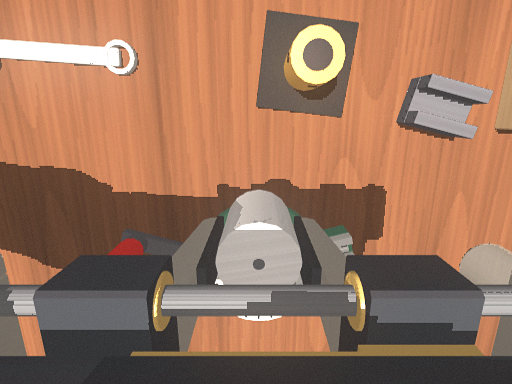

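View pics/w11c.png

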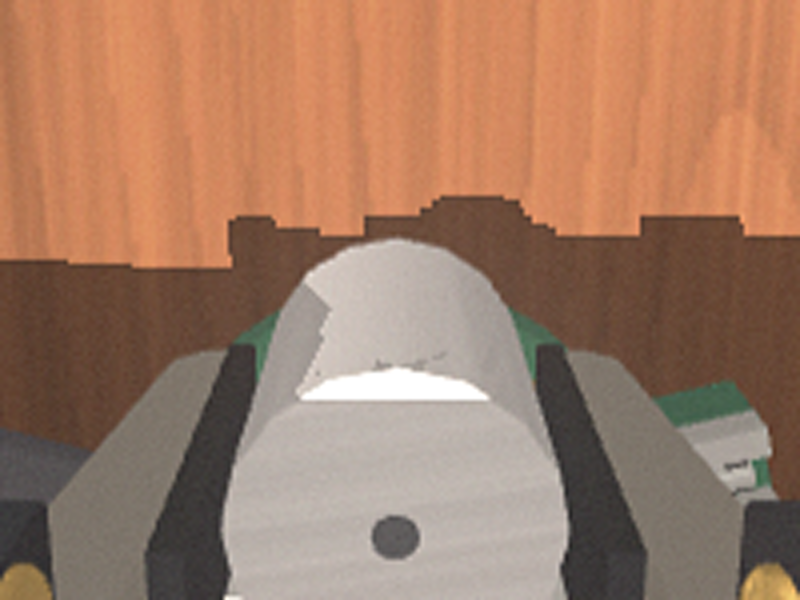

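Run:
```python
from h import *
im=cv2.imread("pics/w3.png");crop({"color":im[:,:,::-1]},160,110,360,260,4,"w3c")
im=cv2.imread("pics/s6.png");crop({"color":im[:,:,::-1]},240,135,330,195,8,"s6p")
```

```text
(no output)
```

View pics/w3c.png

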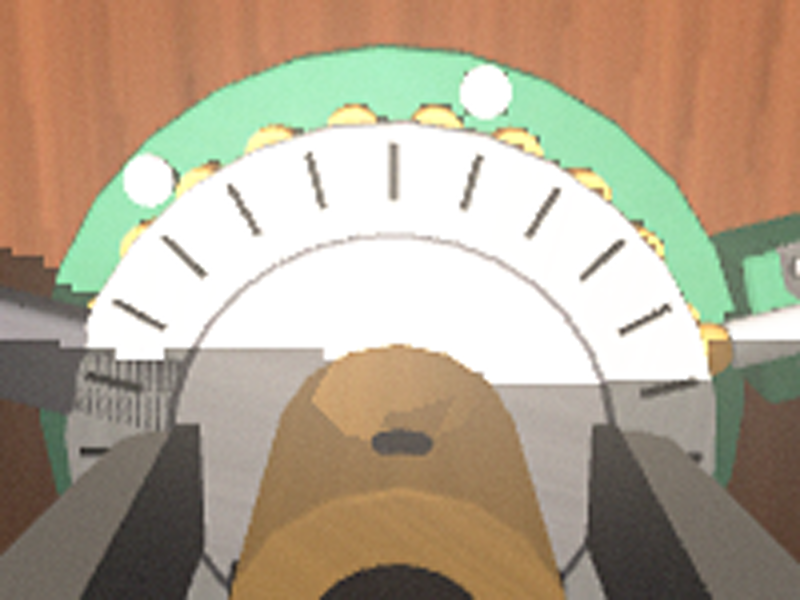

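View pics/s6p.png

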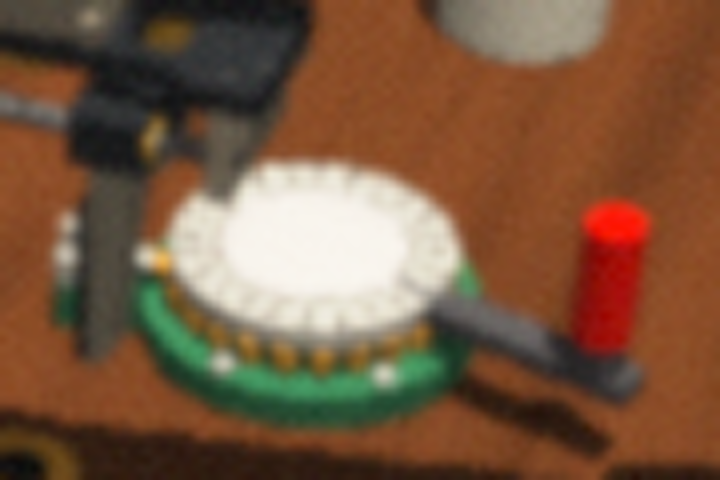

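Run:
```python
from h import *
w=grab("wrist")
p=np.array([.5922,-.2052,.0730]);R=np.array([[0.,0,1],[0,1,0],[-1,0,0]]);M=w["mount"]
w["Rcw"]=R@M[:3,:3];w["c"]=p+R@M[:3,3]
def fit(d,pts,k,o,R=None):
    P=np.array([ray(d,o[0]+x/k,o[1]+y/k,.042)[:2] for x,y in pts])
    f=(lambda q:np.hypot(*(P-q[:2]).T)-(R or q[2]))
    r=least_squares(f,[.59,-.2]+([] if R else [.05]));return r.x,(1e3*r.fun).round(1)
print(fit(w,[(393,122),(88,310),(700,300),(712,375),(68,440),(716,440)],4,(160,110),.058))
print(fit(w,[(393,122),(88,310),(700,300),(712,375),(68,440),(716,440)],4,(160,110)))
print(fit(w,[(390,233),(172,410),(612,400),(225,330),(560,315)],4,(160,110)))
b=grab("side")
print(fit(b,[(168,240),(462,245),(310,332),(310,160),(390,172),(425,310),(215,310)],8,(240,135)))
```

```text
(array([ 0.59170017, -0.20742119]), array([-0.3,  0.1,  1.2, -0.8, -0.9, -1.1]))
(array([ 0.59179236, -0.20636794,  0.05729617]), array([-0.7,  0.4,  1.4, -0.5, -0.1, -0.5]))
(array([ 0.5921877, -0.2085177,  0.0391093]), array([ 1.2,  0.9,  0.2, -1.6, -0.7]))
(array([ 0.58834544, -0.20864914,  0.06057475]), array([-1.4, -1.2, -0.3, -0.3,  1.5,  0.1,  1.6]))
```

Request:
{"name": "drive_tool", "arguments": {"plan": [0, -0.25, 0, 0, 0.35, 0, -0.5, 0, 0, 0.35, 0, -0.59, 0, 0, 0.35, 0.15, -0.59, 0, 0, 0.35, 0.3, -0.59, 0, 0, 0.35]}}

```text
time: 9.37
position: [0.5925, -0.2096, 0.1108]
orientation: [[0.004, 0.002, 1.0], [-0.002, 1.0, -0.002], [-1.0, -0.002, 0.004]]
contact_force: [-0.0, 1.0, -3.9]
grip_width: 0.0438
```

Request:
{"name": "drive_tool", "arguments": {"plan": [0.08, 0, 0, 0, 0.35, 0.15, 0, 0, 0, 0.35, 0.2, 0, 0, 0, 0.35, 0.225, 0, 0, 0, 0.35, 0.225, 0, 0, 0, 0.35]}}

```text
time: 9.78
position: [0.5917, -0.2074, 0.0762]
orientation: [[0.0, -0.001, 1.0], [-0.0, 1.0, 0.001], [-1.0, -0.0, 0.0]]
contact_force: [-0.5, 0.2, -3.3]
grip_width: 0.0436
```

Run:
```python
from h import *
b=grab("side","s12");w=grab("wrist","w12")
s=sensors.observe();print(s["time"],s["position"],s["contact_force"],s["grip_width"])
crop(b,240,115,330,195,8,"s12c")
```

```text
9.8833 [ 0.59206274 -0.20774549  0.07678426] [-0.41313985 -0.2571409  -2.59976782] 0.04375525858066497
```

View pics/s12c.png

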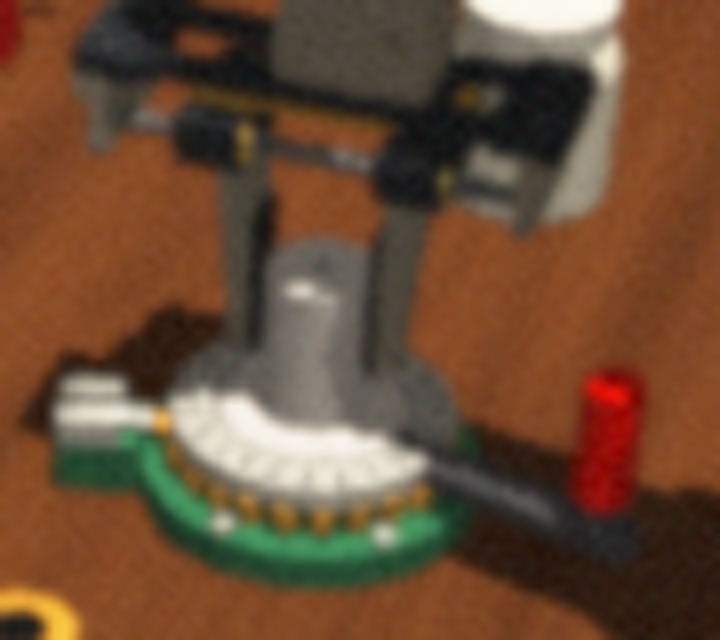

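View pics/w12.png

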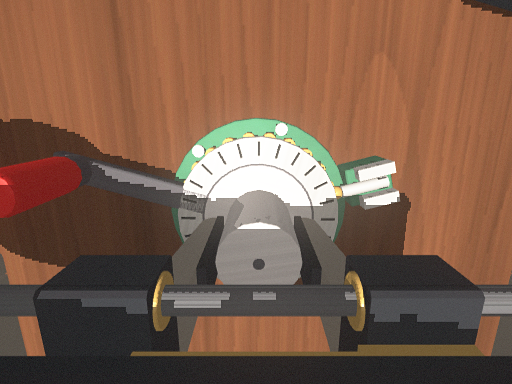

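Request:
{"name": "drive_tool", "arguments": {"plan": [0.01, 0, 0, 0, 0.35, 0.012, 0, 0, 0, 0.35, 0.012, 0, 0, 0, 0.65, 0.012, 0, 0, 0, 0.65, 0.012, 0, 0, 0, 0.65]}}

```text
time: 10.3
position: [0.5917, -0.2079, 0.0747]
orientation: [[0.001, 0.0, 1.0], [-0.0, 1.0, -0.0], [-1.0, -0.0, 0.001]]
contact_force: [0.6, 0.2, -0.2]
grip_width: 0.0593
```

Request:
{"name": "drive_tool", "arguments": {"plan": [0, 0, 0, 0, 0.7, 0, 0, 0, 0, 0.7, -0.2, 0, 0, 0, 0.7, -0.45, 0, 0, 0, 0.7, -0.6, 0.1, 0, 0, 0.7]}}

```text
time: 10.72
position: [0.5918, -0.1966, 0.1671]
orientation: [[0.003, 0.005, 1.0], [-0.003, 1.0, -0.005], [-1.0, -0.003, 0.003]]
contact_force: [0.8, -0.2, 0.7]
grip_width: 0.0645
```

Request:
{"name": "drive_tool", "arguments": {"plan": [0, 0.15, 0, 0, 0.7, 0, 0.4, 0, 0, 0.7, 0, 0.5, 0, 0, 0.7, 0, 0.5, 0, 0, 0.7, 0, 0.5, 0, 0, 0.7]}}

```text
time: 11.13
position: [0.5915, -0.117, 0.1644]
orientation: [[0.0, -0.002, 1.0], [-0.0, 1.0, 0.002], [-1.0, -0.0, 0.0]]
contact_force: [0.3, -0.5, -0.4]
grip_width: 0.0642
```

Run:
```python
from h import *
grab("side");b=grab("side","s13");w=grab("wrist","w13")
s=sensors.observe();print(s["time"],s["position"],s["qd"].round(3))
crop(b,240,115,330,195,8,"s13c");crop(w,160,160,360,300,4,"w13c")
print(proj(w,(.5918,-.207,.107)),proj(w,(.5918,-.207,.042)))
```

```text
11.2833 [ 0.59118552 -0.11977088  0.16413762] [ 0.005  0.001  0.     0.001 -0.002  0.002 -0.001]
[259.65815177 304.50170128] [259.45491425 266.4789619 ]
```

View pics/s13c.png

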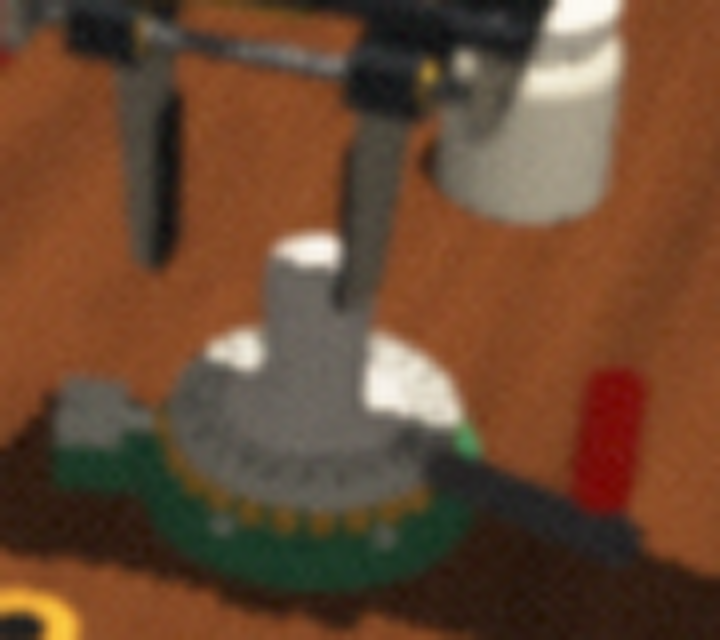

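View pics/w13c.png

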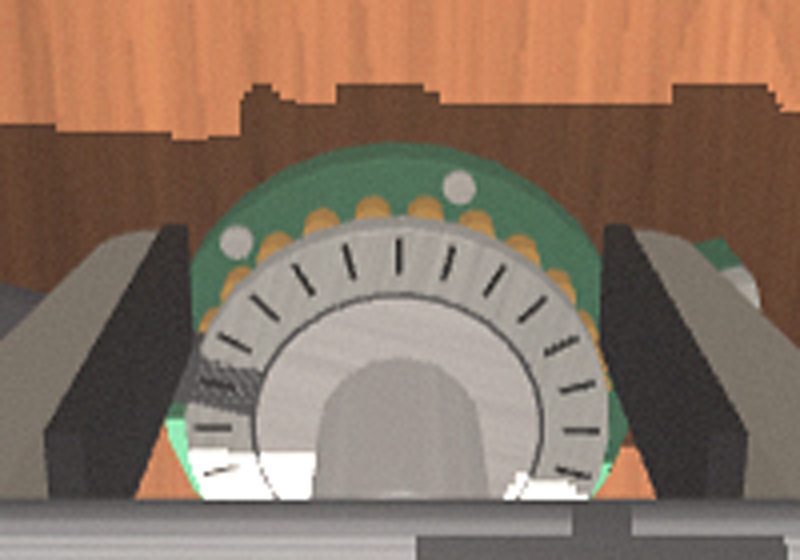

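Run:
```python
from h import *
w=grab("wrist")
f=lambda x,y:ray(w,160+x/4,160+y/4,.042).round(4)
for n,p in dict(rimtop=(400,220),inner=(400,294),foot=(400,358),innL=(255,425),innR=(543,425),rimL=(187,420),rimR=(610,420)).items(): print(n,f(*p))
print(sensors.observe()["position"])
```

```text
rimtop [ 0.5923 -0.1483  0.042 ]
inner [ 0.5923 -0.1688  0.042 ]
foot [ 0.5923 -0.1872  0.042 ]
innL [ 0.553  -0.2069  0.042 ]
innR [ 0.631  -0.2071  0.042 ]
rimL [ 0.5347 -0.2053  0.042 ]
rimR [ 0.649  -0.2056  0.042 ]
[ 0.59117237 -0.1197427   0.16410919]
```

Request:
{"name": "drive_tool", "arguments": {"plan": [0, 0.2, 0.07, 0, 0.85, 0, 0.4, 0.14, 0, 0.85, 0, 0.6, 0.21, 0, 0.85, 0, 0.827, 0.305, 0, 0.85, 0, 0.827, 0.305, 0, 0.85]}}

```text
time: 11.75
position: [0.6391, 0.0144, 0.1641]
orientation: [[0.002, -0.008, 1.0], [0.005, 1.0, 0.008], [-1.0, 0.005, 0.002]]
contact_force: [-0.0, 1.1, 0.7]
grip_width: 0.0781
```

Run:
```python
from h import *
w=grab("wrist");w=grab("wrist");w=grab("wrist","w14")
s=sensors.observe();print(s["time"],s["position"],s["qd"].round(3))
print(proj(w,(.637,.0043,.069)))
crop(w,210,180,310,300,6,"w14c")
```

```text
11.9 [0.63705005 0.00511653 0.16379852] [ 0.024 -0.009  0.023  0.013  0.003  0.001 -0.   ]
[258.36365545 198.65590111]
```

View pics/w14c.png

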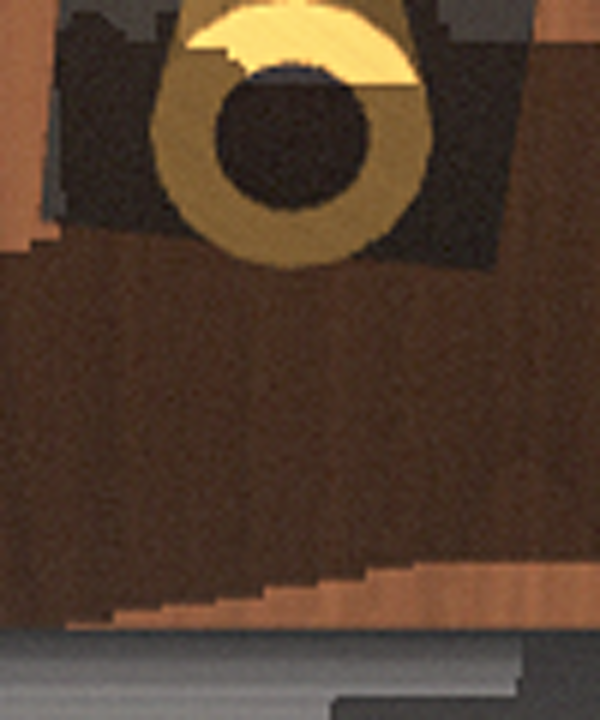

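Run:
```python
from h import *
w=grab("wrist","w15");s=sensors.observe();print(s["time"],s["position"],s["orientation"])
crop(w,210,180,310,300,6,"w15c")
a=grab("scene");b=grab("side");crop(b,190,150,290,250,6,"s15c");crop(a,200,150,290,250,6,"c15c")
print(proj(w,(.637,.0043,.069)))
h=cv2.cvtColor(w["color"],cv2.COLOR_RGB2GRAY)[190:220,240:280];m=h<45
y,x=np.nonzero(m);print(x.mean()+240,y.mean()+190,m.sum())
```

```text
11.95 [0.63688045 0.00409929 0.16390365] [[-6.50967330e-04  2.43596028e-03  9.99996821e-01]
 [-1.27942429e-03  9.99996213e-01 -2.43679167e-03]
 [-9.99998970e-01 -1.28100649e-03 -6.47848237e-04]]
[258.81299391 196.42455864]
259.57589285714283 203.24776785714286 448
```

View pics/w15c.png

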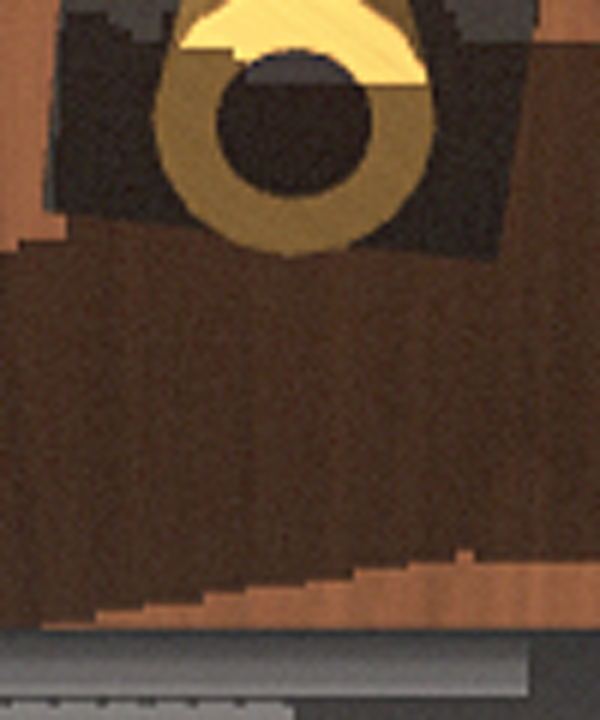

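View pics/s15c.png

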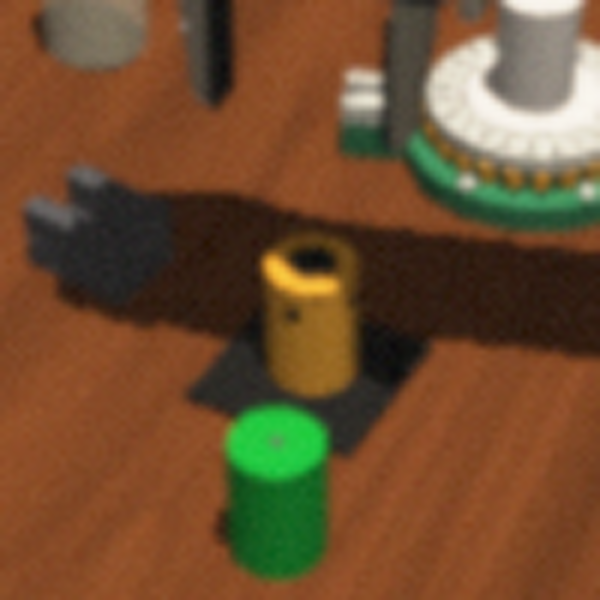

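View pics/c15c.png

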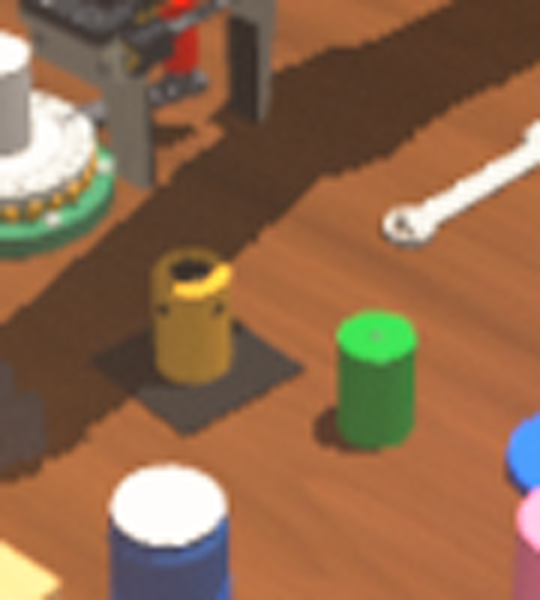

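Run:
```python
from h import *
a=grab("scene");b=grab("side");w=grab("wrist")
print(sensors.observe()["position"])
print(tri([(a,231.7,195),(b,242.2,193.3)]),ray(w,259.2,200.5,.069),ray(a,231.7,195,.069),ray(b,242.2,193.3,.069))
```

```text
[0.63699228 0.00484815 0.16433616]
(array([ 6.34260889e-01, -1.13479220e-04,  6.85476496e-02]), [np.float64(0.49), np.float64(0.59)]) [ 6.37305410e-01 -3.60669862e-04  6.90000000e-02] [0.63600021 0.00257511 0.069     ] [ 0.63445131 -0.00210225  0.069     ]
```

Request:
{"name": "drive_tool", "arguments": {"plan": [0.15, -0.03, 0, 0, 0.85, 0.35, -0.03, 0, 0, 0.85, 0.55, -0.03, 0, 0, 0.85, 0.75, -0.03, 0, 0, 0.85, 0.855, -0.03, 0, 0, 0.8]}}

```text
time: 12.62
position: [0.635, 0.001, 0.0327]
orientation: [[-0.004, 0.001, 1.0], [-0.0, 1.0, -0.001], [-1.0, -0.0, -0.004]]
contact_force: [-0.0, -0.2, 0.2]
grip_width: 0.0743
```

Request:
{"name": "drive_tool", "arguments": {"plan": [0, 0, 0, 0, 0.7, 0, 0, 0, 0, 0.35, 0, 0, 0, 0, 0.35, 0, 0, 0, 0, 0.35, 0, 0, 0, 0, 0.35]}}

```text
time: 13.03
position: [0.6381, 0.0017, 0.0378]
orientation: [[0.002, 0.0, 1.0], [0.0, 1.0, -0.0], [-1.0, 0.0, 0.002]]
contact_force: [-0.2, 0.2, 2.8]
grip_width: 0.0436
```

Request:
{"name": "drive_tool", "arguments": {"plan": [0, 0, 0, 0, 0.35, 0, 0, 0, 0, 0.35, 0, 0, 0, 0, 0.35, 0, 0, 0, 0, 0.35]}}

```text
time: 13.37
position: [0.6381, 0.0017, 0.0378]
orientation: [[0.002, 0.0, 1.0], [-0.0, 1.0, -0.0], [-1.0, -0.0, 0.002]]
contact_force: [-1.0, -0.4, 6.6]
grip_width: 0.0436
```

Request:
{"name": "drive_tool", "arguments": {"plan": [-0.15, 0, 0, 0, 0.35, -0.4, 0, 0, 0, 0.35, -0.65, 0.05, -0.05, 0, 0.35, -0.65, 0.28, -0.15, 0, 0.35, -0.65, 0.5, -0.25, 0, 0.35]}}

```text
time: 13.78
position: [0.6016, 0.0758, 0.1367]
orientation: [[0.007, 0.005, 1.0], [0.0, 1.0, -0.005], [-1.0, 0.0, 0.007]]
contact_force: [-0.4, 0.6, -2.5]
grip_width: 0.0438
```

Request:
{"name": "drive_tool", "arguments": {"plan": [0, 0.2, -0.1, 0, 0.35, 0, 0.4, -0.2, 0, 0.35, 0, 0.5, -0.27, 0, 0.35, 0, 0.5, -0.27, 0, 0.35, 0, 0.5, -0.27, 0, 0.35]}}

```text
time: 14.2
position: [0.5586, 0.153, 0.1337]
orientation: [[0.0, -0.003, 1.0], [0.0, 1.0, 0.003], [-1.0, 0.0, 0.0]]
contact_force: [0.5, -0.6, -2.2]
grip_width: 0.0431
```

Run:
```python
from h import *
w=grab("wrist");w=grab("wrist");w=grab("wrist","w16")
s=sensors.observe();print(s["time"],s["position"],s["qd"].round(3),s["contact_force"])
R=np.array(s["orientation"]);p=np.array(s["position"])
print(ray(w,259,264,p[2]+.0312)-p)
crop(w,200,60,330,300,3,"w16c")
h=cv2.cvtColor(w["color"],cv2.COLOR_RGB2HSV).astype(int)
m=(abs(h[...,0]-105)<15)&(h[...,1]>100)&(h[...,2]>60)
k=np.zeros_like(m);k[60:200,180:320]=1
print("pad",circ(w,m&k,.01,.04))
```

```text
14.35 [0.55990043 0.15011858 0.13355341] [ 0.008  0.005 -0.001 -0.001 -0.002 -0.    -0.002] [ 0.81956418 -0.15315637 -1.76580244]
[-0.00013615  0.0005209   0.0312    ]
pad (array([0.56050335, 0.22232846]), 42, np.float64(0.0006573717122961882))
```

View pics/w16.png

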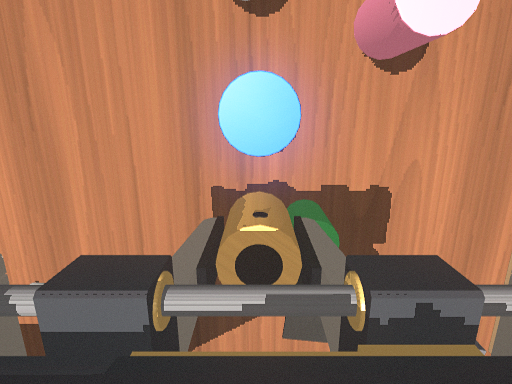

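Request:
{"name": "drive_tool", "arguments": {"plan": [0, 0.2, 0, 0, 0.35, 0, 0.4, 0, 0, 0.35, 0, 0.485, 0, 0, 0.35, 0.15, 0.485, 0, 0, 0.35, 0.35, 0.485, 0, 0, 0.35]}}

```text
time: 14.77
position: [0.562, 0.2257, 0.083]
orientation: [[0.006, -0.0, 1.0], [0.003, 1.0, 0.0], [-1.0, 0.003, 0.006]]
contact_force: [0.5, -0.2, -2.1]
grip_width: 0.0435
```

Request:
{"name": "drive_tool", "arguments": {"plan": [0.1, 0, 0, 0, 0.35, 0.18, 0, 0, 0, 0.35, 0.225, 0, 0, 0, 0.35, 0.235, 0, 0, 0, 0.35, 0.235, 0, 0, 0, 0.35]}}

```text
time: 15.18
position: [0.5597, 0.2241, 0.0459]
orientation: [[0.0, 0.001, 1.0], [-0.0, 1.0, -0.001], [-1.0, -0.0, 0.0]]
contact_force: [0.4, 0.0, -1.9]
grip_width: 0.0436
```

Run:
```python
from h import *
w=grab("wrist");w=grab("wrist","w17");b=grab("side","s17")
s=sensors.observe();print(s["time"],s["position"],s["qd"].round(3),s["contact_force"])
crop(b,190,190,290,310,5,"s17c")
h=cv2.cvtColor(w["color"],cv2.COLOR_RGB2HSV).astype(int)
m=(abs(h[...,0]-105)<15)&(h[...,1]>100)&(h[...,2]>60)
k=np.zeros_like(m);k[60:240,160:350]=1
print("pad",circ(w,m&k,.01,.04))
```

```text
15.3333 [0.5600777  0.22475776 0.04691865] [-0.001 -0.003  0.     0.003  0.    -0.002 -0.   ] [-0.32448457 -0.27799747 -2.58213017]
pad (array([0.56032576, 0.22273143]), 27, np.float64(0.0015076854983368372))
```

View pics/s17c.png

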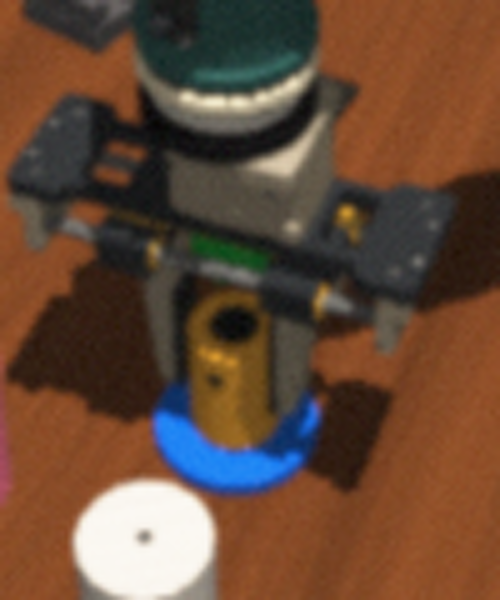

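View pics/w17.png

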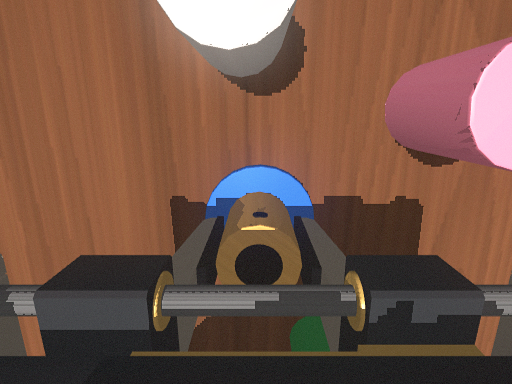

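Request:
{"name": "drive_tool", "arguments": {"plan": [0.01, -0.01, 0, 0, 0.35, 0.02, -0.01, 0, 0, 0.35, 0.021, -0.01, 0, 0, 0.35, 0.021, -0.01, 0, 0, 0.35]}}

```text
time: 15.67
position: [0.5598, 0.223, 0.0438]
orientation: [[0.001, 0.0, 1.0], [0.0, 1.0, -0.0], [-1.0, 0.0, 0.001]]
contact_force: [-1.5, -1.9, 5.1]
grip_width: 0.0433
```

Request:
{"name": "drive_tool", "arguments": {"plan": [0, 0, 0, 0, 0.65, 0, 0, 0, 0, 0.65, 0, 0, 0, 0, 0.65, 0, 0, 0, 0, 0.65, -0.1, 0, 0, 0, 0.65]}}

```text
time: 16.08
position: [0.5572, 0.2223, 0.0551]
orientation: [[-0.005, -0.0, 1.0], [-0.002, 1.0, 0.0], [-1.0, -0.002, -0.005]]
contact_force: [0.0, 0.4, -1.0]
grip_width: 0.06
```

Request:
{"name": "drive_tool", "arguments": {"plan": [-0.15, 0, 0, 0, 0.65, -0.35, 0, 0, 0, 0.65, -0.6, 0, 0, 0, 0.65, -0.65, -0.1, 0, 0, 0.65, -0.65, -0.3, 0, 0, 0.65]}}

```text
time: 16.5
position: [0.5608, 0.1827, 0.1587]
orientation: [[0.007, -0.006, 1.0], [0.005, 1.0, 0.006], [-1.0, 0.005, 0.007]]
contact_force: [-0.1, 0.3, -0.5]
grip_width: 0.0596
```

Run:
```python
from h import *
w=grab("wrist");a=grab("scene","c18");b=grab("side","s18");w=grab("wrist","w18")
s=sensors.observe();print(s["time"],s["position"],s["qd"].round(3),s["contact_force"])
crop(b,190,190,290,310,5,"s18c");crop(w,180,60,340,200,5,"w18c")
```

```text
16.7 [0.55917976 0.17704407 0.15496964] [-0.024  0.013 -0.029 -0.01  -0.004  0.    -0.004] [-0.10811116  0.68039305 -0.17646537]
```

View pics/s18c.png

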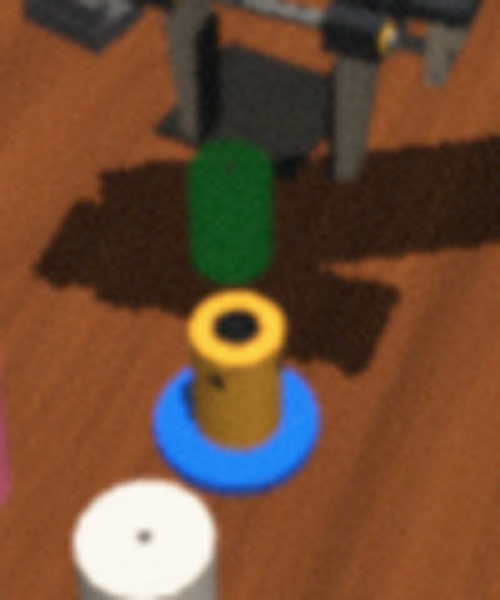

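View pics/w18c.png

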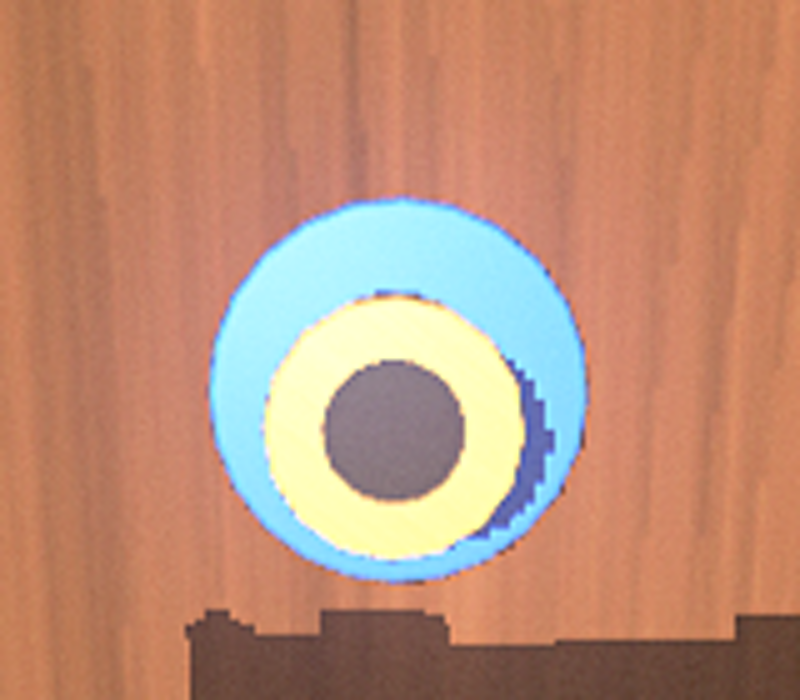

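View pics/c18.png

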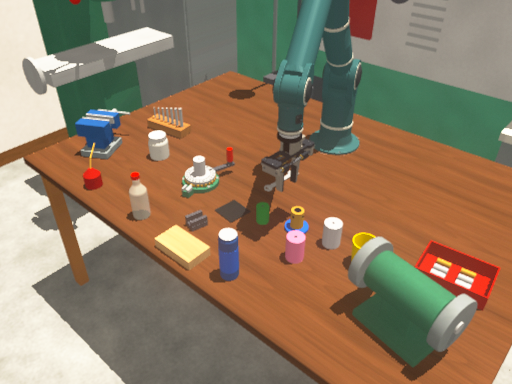

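Request:
{"name": "drive_tool", "arguments": {"plan": [0, -0.2, -0.1, 0.035, 0.65, 0, -0.4, -0.2, 0.07, 0.65, 0, -0.6, -0.3, 0.105, 0.65, 0, -0.8, -0.4, 0.14, 0.65, 0, -1, -0.5, 0.175, 0.65]}}

```text
time: 17.12
position: [0.4832, 0.028, 0.1546]
orientation: [[-0.001, 0.525, 0.851], [0.0, 0.851, -0.525], [-1.0, 0.0, -0.001]]
contact_force: [0.2, 0.7, 0.1]
grip_width: 0.0594
```

```bash
cat > t.py <<'E'
from h import *
import sys
# shift needed in tool axes (fractions) to reach x y z, and turn to reach z-axis heading deg
x,y,z,hd=map(float,sys.argv[1:5])
s=sensors.observe();R=np.array(s["orientation"]);p=np.array(s["position"])
print("pos",p.round(4),"hd",np.degrees(np.arctan2(R[1,2],R[0,2])).round(2),"tilt",R[:,0].round(3),"f",np.round(s["contact_force"],1),"t",s["time"],"j",np.round(s["joints"],2),"gw",round(s["grip_width"],4))
d=R.T@(np.array([x,y,z])-p)
h=np.degrees(np.arctan2(R[1,2],R[0,2]))
print("shift",(d/.15).round(3),"turn",round(-((hd-h+180)%360-180)/180,4))
E
python3 t.py .467 -.168 .15 -107.4
```

```text
pos [0.4832 0.028  0.1546] hd -31.7 tilt [-0.001  0.    -1.   ] f [0.2 0.7 0.1] t 17.1167 j [-0.23  0.28  0.12  2.07 -0.05  0.8  -0.63] gw 0.0594
shift [ 0.03  -1.169  0.595] turn 0.4206
```

Request:
{"name": "drive_tool", "arguments": {"plan": [0, -0.12, 0.06, 0.038, 0.65, 0, -0.24, 0.12, 0.076, 0.65, 0, -0.36, 0.18, 0.114, 0.65, 0, -0.48, 0.24, 0.152, 0.65, 0, -0.6, 0.3, 0.19, 0.65]}}

```text
time: 17.53
position: [0.4755, -0.072, 0.1547]
orientation: [[-0.0, 0.913, 0.408], [0.0, 0.408, -0.913], [-1.0, -0.0, -0.0]]
contact_force: [0.8, -0.4, -0.2]
grip_width: 0.0597
```

```bash
python3 t.py .467 -.168 .15 -107.4
python3 - <<'E'
from h import *
a=grab("scene","c19");b=grab("side","s19");crop(b,240,115,330,195,8,"s19c")
E
```

```text
pos [ 0.4755 -0.072   0.1547] hd -65.93 tilt [-0.  0. -1.] f [ 0.8 -0.4 -0.2] t 17.5333 j [-0.16  0.28  0.28  2.08 -0.11  0.8  -0.97] gw 0.0597
shift [ 0.031 -0.313  0.562] turn 0.2304
```

View pics/s19c.png

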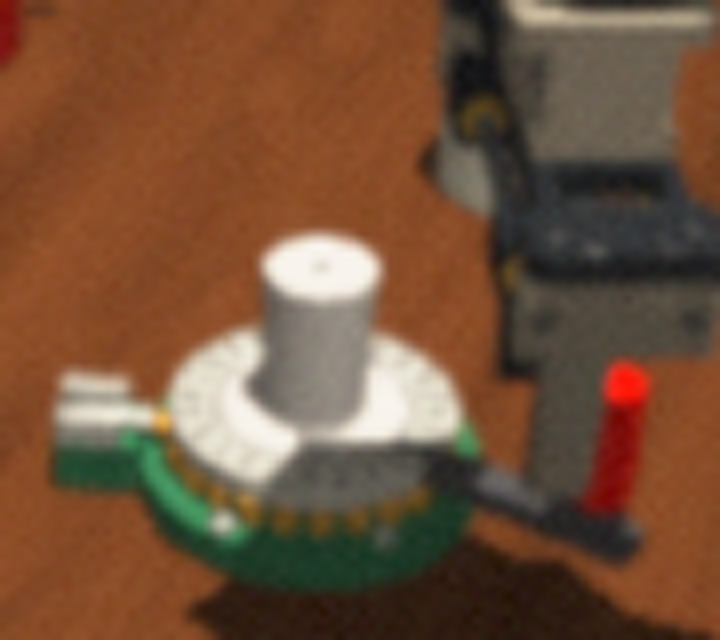

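Request:
{"name": "drive_tool", "arguments": {"plan": [0, -0.1, 0.13, 0.039, 0.6, 0, -0.2, 0.26, 0.078, 0.6, 0, -0.28, 0.39, 0.117, 0.6, 0, -0.313, 0.51, 0.156, 0.6, 0, -0.313, 0.562, 0.194, 0.6]}}

```text
time: 18.05
position: [0.4675, -0.1695, 0.1549]
orientation: [[0.0, 0.982, -0.189], [-0.001, -0.189, -0.982], [-1.0, 0.0, 0.001]]
contact_force: [0.3, -0.4, 0.3]
grip_width: 0.0549
```

Request:
{"name": "drive_tool", "arguments": {"plan": [0, 0, 0, 0.036, 0.6, 0, 0, 0, 0.036, 0.6, 0, 0, 0, 0.036, 0.6]}}

```text
time: 18.3
position: [0.4677, -0.1668, 0.1546]
orientation: [[-0.001, 0.958, -0.288], [0.0, -0.288, -0.958], [-1.0, -0.001, -0.0]]
contact_force: [0.2, 0.8, 0.6]
grip_width: 0.0551
```

```bash
python3 - <<'E'
from h import *
w=grab("wrist","w20");b=grab("side","s20");crop(b,240,115,330,195,8,"s20c")
print(proj(w,(.467,-.168,.108)),proj(w,(.467,-.168,.052)),proj(w,(.5917,-.207,.042)))
E
python3 t.py .467 -.168 .074 -107.4
```

```text
[261.7222787  211.09018659] [261.06438177 191.86385424] [262.95504024  42.08091429]
pos [ 0.4676 -0.167   0.1548] hd -106.79 tilt [-0.  0. -1.] f [ 0.2 -0.7 -0.9] t 18.4 j [-0.11  0.31  0.46  2.06 -0.19  0.81 -1.4 ] gw 0.055
shift [ 0.539 -0.002  0.008] turn 0.0034
```

View pics/w20.png

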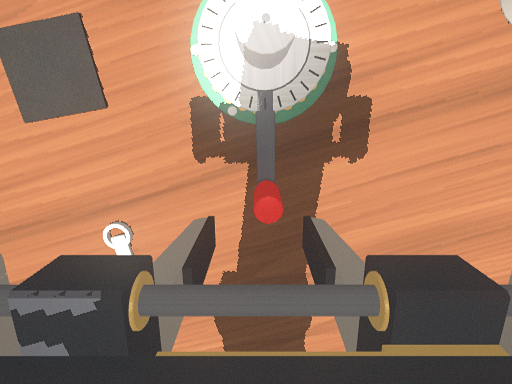

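View pics/s20c.png

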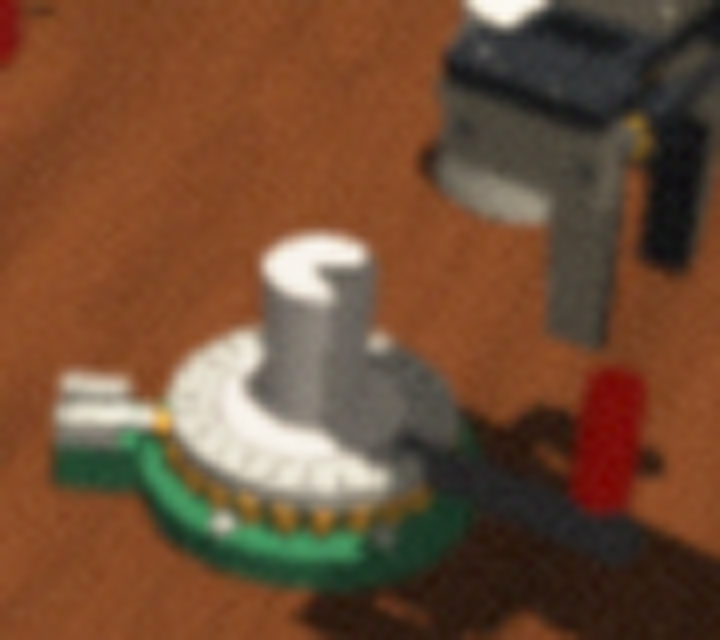

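```bash
python3 - <<'E'
from h import *
w=grab("wrist")
print(ray(w,268,207,.108),ray(w,264,42,.042))
m=cv2.cvtColor(w["color"],cv2.COLOR_RGB2HSV).astype(int)
m=((m[...,0]<8)|(m[...,0]>172))&(m[...,1]>170)&(m[...,2]>80);m[:,:240]=0;m[:,290:]=0;m[:170]=0;m[230:]=0
y,x=np.nonzero(m);print(x.min(),x.max(),y.min(),y.max(),len(x))
E
python3 t.py .4665 -.170 .074 -107
```

```text
[ 0.46855918 -0.17366179  0.108     ] [ 0.59143261 -0.20827758  0.042     ]
253 282 181 223 1032
pos [ 0.4675 -0.1673  0.1549] hd -106.85 tilt [-0.  0. -1.] f [-0.1 -0.4 -0.8] t 18.45 j [-0.11  0.31  0.46  2.06 -0.19  0.81 -1.4 ] gw 0.0547
shift [ 0.539 -0.001  0.02 ] turn 0.0008
```

Request:
{"name": "drive_tool", "arguments": {"plan": [0.08, 0, 0.02, 0, 0.6, 0.2, 0, 0.02, 0, 0.6, 0.35, 0, 0.02, 0, 0.6, 0.48, 0, 0.02, 0, 0.6, 0.54, 0, 0.02, 0, 0.6]}}

```text
time: 18.87
position: [0.4653, -0.1702, 0.0721]
orientation: [[-0.003, 0.956, -0.292], [0.001, -0.292, -0.956], [-1.0, -0.003, -0.0]]
contact_force: [-0.6, -0.3, 1.2]
grip_width: 0.0553
```

Request:
{"name": "drive_tool", "arguments": {"plan": [0, 0, 0, 0, 0.5, 0, 0, 0, 0, 0.35, 0, 0, 0, 0, 0.3, 0, 0, 0, 0, 0.2, 0, 0, 0, 0, 0.15]}}

```text
time: 19.28
position: [0.4667, -0.1735, 0.0752]
orientation: [[0.002, 0.956, -0.294], [-0.003, -0.294, -0.956], [-1.0, 0.003, 0.003]]
contact_force: [-4.5, -11.4, 1.2]
grip_width: 0.0238
```

```bash
python3 - <<'E'
from h import *
w=grab("wrist","w21")
E
python3 t.py .4665 -.170 .074 -107
```

```text
pos [ 0.4666 -0.1738  0.0752] hd -107.17 tilt [ 0.002 -0.003 -1.   ] f [-1.9 -5.7  1. ] t 19.3333 j [-0.05  0.45  0.41  2.1  -0.29  0.64 -1.31] gw 0.0234
shift [ 0.008 -0.008 -0.024] turn -0.001
```

View pics/w21.png

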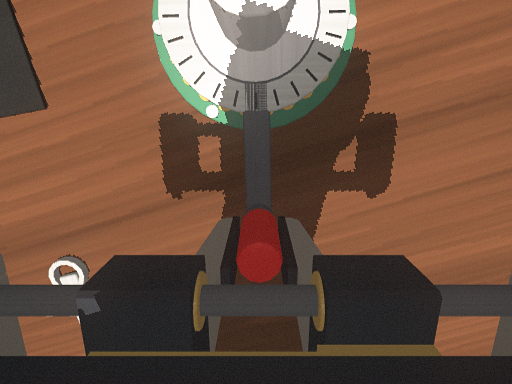

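```bash
cat > sw.py <<'E'
from h import *
import sys
# sw.py cmdx cmdy cmdheading phis...
c=np.array([.5917,-.207]);k0=np.array([.4666,-.1738])
cx,cy,hd=map(float,sys.argv[1:4])
def rot(a):
    a=np.radians(a);return np.array([[np.cos(a),-np.sin(a)],[np.sin(a),np.cos(a)]])
z=rot(hd)@[1,0];y=rot(hd)@[0,1]
for p in map(float,sys.argv[4:]):
    t=c+rot(p)@(k0-c);d=t-[cx,cy]
    print(p,"tool y,z frac",round(y@d/.15,3),round(z@d/.15,3),"turn",round(-(-107+p-hd)/180,4),"cmd",t.round(4),-107+p)
s=sensors.observe();q=np.array(s["position"])[:2]-c;q0=k0-c
print("meas phi",np.degrees(np.arctan2(*q[::-1])-np.arctan2(*q0[::-1])).round(2)%360,"r",np.linalg.norm(q).round(4),"r0",np.linalg.norm(q0).round(4))
R=np.array(s["orientation"]);f=np.array(s["contact_force"]);print("heading",np.degrees(np.arctan2(R[1,2],R[0,2])).round(2),"f tool y,z",(R.T@f)[1:].round(2),"z",s["position"][2],"gw",s["grip_width"],"t",s["time"])
E
python3 sw.py .4666 -.1702 -107 0 3 6 9 12 15
```

```text
0.0 tool y,z frac 0.007 0.023 turn -0.0 cmd [ 0.4666 -0.1738] -107.0
3.0 tool y,z frac 0.01 0.068 turn -0.0167 cmd [ 0.465  -0.1804] -104.0
6.0 tool y,z frac 0.015 0.113 turn -0.0333 cmd [ 0.4638 -0.1871] -101.0
9.0 tool y,z frac 0.023 0.157 turn -0.05 cmd [ 0.4629 -0.1938] -98.0
12.0 tool y,z frac 0.033 0.202 turn -0.0667 cmd [ 0.4624 -0.2005] -95.0
15.0 tool y,z frac 0.045 0.245 turn -0.0833 cmd [ 0.4623 -0.2073] -92.0
meas phi 0.01 r 0.1294 r0 0.1294
heading -107.17 f tool y,z [-0.16  6.06] z 0.0751659144211826 gw 0.023390552216729373 t 19.3333
```

Request:
{"name": "drive_tool", "arguments": {"plan": [0, 0.007, 0.023, 0, 0.15, 0, 0.01, 0.068, -0.0167, 0.15, 0, 0.015, 0.113, -0.0333, 0.15, 0, 0.015, 0.113, -0.0333, 0.15], "newtons": 45}}

```text
time: 19.67
position: [0.4635, -0.1872, 0.0751]
orientation: [[0.0, 0.982, -0.191], [0.002, -0.191, -0.982], [-1.0, -0.0, -0.002]]
contact_force: [-1.8, 5.1, 8.1]
grip_width: 0.0232
```

```bash
python3 sw.py .4638 -.1871 -101 6 9 12 15 18
```

```text
6.0 tool y,z frac 0.0 -0.0 turn -0.0 cmd [ 0.4638 -0.1871] -101.0
9.0 tool y,z frac 0.003 0.045 turn -0.0167 cmd [ 0.4629 -0.1938] -98.0
12.0 tool y,z frac 0.008 0.09 turn -0.0333 cmd [ 0.4624 -0.2005] -95.0
15.0 tool y,z frac 0.016 0.134 turn -0.05 cmd [ 0.4623 -0.2073] -92.0
18.0 tool y,z frac 0.026 0.178 turn -0.0667 cmd [ 0.4625 -0.2141] -89.0
meas phi 6.08 r 0.1297 r0 0.1294
heading -100.99 f tool y,z [-2.7  -4.64] z 0.07506999212733066 gw 0.023187224873331334 t 19.6667
```

Request:
{"name": "drive_tool", "arguments": {"plan": [0, 0.003, 0.045, -0.0167, 0.15, 0, 0.008, 0.09, -0.0333, 0.15, 0, 0.008, 0.09, -0.0333, 0.15]}}

```text
time: 19.92
position: [0.4619, -0.2017, 0.0751]
orientation: [[0.0, 0.996, -0.088], [0.001, -0.088, -0.996], [-1.0, 0.0, -0.001]]
contact_force: [-3.4, 3.9, 9.1]
grip_width: 0.0232
```

```bash
python3 sw.py .4624 -.2005 -95 12 14 16 18 20 24 28
```

```text
12.0 tool y,z frac 0.0 0.0 turn -0.0 cmd [ 0.4624 -0.2005] -95.0
14.0 tool y,z frac 0.002 0.03 turn -0.0111 cmd [ 0.4623 -0.2051] -93.0
16.0 tool y,z frac 0.005 0.06 turn -0.0222 cmd [ 0.4623 -0.2096] -91.0
18.0 tool y,z frac 0.008 0.09 turn -0.0333 cmd [ 0.4625 -0.2141] -89.0
20.0 tool y,z frac 0.013 0.12 turn -0.0444 cmd [ 0.4628 -0.2186] -87.0
24.0 tool y,z frac 0.026 0.179 turn -0.0667 cmd [ 0.4639 -0.2276] -83.0
28.0 tool y,z frac 0.042 0.237 turn -0.0889 cmd [ 0.4657 -0.2364] -79.0
meas phi 12.51 r 0.1299 r0 0.1294
heading -95.03 f tool y,z [-3.74 -3.61] z 0.07506619233910121 gw 0.02316140865388467 t 19.9167
```

Request:
{"name": "drive_tool", "arguments": {"plan": [0, 0.002, 0.03, -0.0111, 0.15, 0, 0.002, 0.03, -0.0111, 0.15]}}

```text
time: 20.08
position: [0.4617, -0.2059, 0.0751]
orientation: [[-0.0, 0.999, -0.054], [0.001, -0.054, -0.999], [-1.0, -0.0, -0.001]]
contact_force: [-3.6, 5.0, 9.3]
grip_width: 0.0233
```

```bash
python3 sw.py .4623 -.2051 -93 14 15 16 17
```

```text
14.0 tool y,z frac -0.0 -0.0 turn -0.0 cmd [ 0.4623 -0.2051] -93.0
15.0 tool y,z frac 0.001 0.015 turn -0.0056 cmd [ 0.4623 -0.2073] -92.0
16.0 tool y,z frac 0.002 0.03 turn -0.0111 cmd [ 0.4623 -0.2096] -91.0
17.0 tool y,z frac 0.003 0.045 turn -0.0167 cmd [ 0.4624 -0.2118] -90.0
meas phi 14.39 r 0.13 r0 0.1294
heading -93.08 f tool y,z [-3.85 -4.78] z 0.07508929724364834 gw 0.023323618537566315 t 20.0833
```

Request:
{"name": "drive_tool", "arguments": {"plan": [0, 0.001, 0.015, -0.0056, 0.15, 0, 0.003, 0.03, -0.0111, 0.15]}}

```text
time: 20.25
position: [0.4617, -0.2089, 0.0751]
orientation: [[-0.001, 1.0, -0.019], [0.003, -0.019, -1.0], [-1.0, -0.001, -0.003]]
contact_force: [-6.2, 6.3, 12.0]
grip_width: 0.0233
```

```bash
python3 sw.py .4623 -.2096 -91 16 17 18 20 21 24 27 28
```

```text
16.0 tool y,z frac -0.0 -0.0 turn -0.0 cmd [ 0.4623 -0.2096] -91.0
17.0 tool y,z frac 0.001 0.015 turn -0.0056 cmd [ 0.4624 -0.2118] -90.0
18.0 tool y,z frac 0.002 0.03 turn -0.0111 cmd [ 0.4625 -0.2141] -89.0
20.0 tool y,z frac 0.004 0.06 turn -0.0222 cmd [ 0.4628 -0.2186] -87.0
21.0 tool y,z frac 0.006 0.075 turn -0.0278 cmd [ 0.463  -0.2208] -86.0
24.0 tool y,z frac 0.013 0.119 turn -0.0444 cmd [ 0.4639 -0.2276] -83.0
27.0 tool y,z frac 0.022 0.164 turn -0.0611 cmd [ 0.4652 -0.2342] -80.0
28.0 tool y,z frac 0.025 0.178 turn -0.0667 cmd [ 0.4657 -0.2364] -79.0
meas phi 15.70999999999998 r 0.13 r0 0.1294
heading -91.09 f tool y,z [-6.3  -6.23] z 0.0750520323381367 gw 0.023251984447241424 t 20.25
```

Request:
{"name": "drive_tool", "arguments": {"plan": [0, 0.001, 0.015, -0.0056, 0.15, 0, 0.004, 0.03, -0.0111, 0.15]}}

```text
time: 20.42
position: [0.4618, -0.213, 0.075]
orientation: [[-0.002, 1.0, 0.016], [0.004, 0.016, -1.0], [-1.0, -0.002, -0.004]]
contact_force: [-8.2, 6.2, 13.6]
grip_width: 0.0238
```

```bash
python3 sw.py .4625 -.2141 -89 18 21 24 27
```

```text
18.0 tool y,z frac -0.0 -0.0 turn -0.0 cmd [ 0.4625 -0.2141] -89.0
21.0 tool y,z frac 0.003 0.045 turn -0.0167 cmd [ 0.463  -0.2208] -86.0
24.0 tool y,z frac 0.008 0.09 turn -0.0333 cmd [ 0.4639 -0.2276] -83.0
27.0 tool y,z frac 0.015 0.134 turn -0.05 cmd [ 0.4652 -0.2342] -80.0
meas phi 17.5 r 0.1301 r0 0.1294
heading -89.08 f tool y,z [-8.1  -6.35] z 0.0750309736246787 gw 0.023775706530923174 t 20.4167
```

```bash
sed -i 's/^c=.*/c=np.array([.5917,-.2085]);k0=c+.1300*np.array([.4666-.5917,-.1738+.2085])\/np.hypot(.1251,.0347)/' sw.py; python3 sw.py .4625 -.2141 -89 18 20 22 24 26 28
```

```text
18.0 tool y,z frac -0.005 0.0 turn -0.0 cmd [ 0.4618 -0.2142] -89.0
20.0 tool y,z frac -0.003 0.031 turn -0.0111 cmd [ 0.4621 -0.2187] -87.0
22.0 tool y,z frac -0.001 0.061 turn -0.0222 cmd [ 0.4625 -0.2232] -85.0
24.0 tool y,z frac 0.003 0.091 turn -0.0333 cmd [ 0.4631 -0.2277] -83.0
26.0 tool y,z frac 0.007 0.121 turn -0.0444 cmd [ 0.4639 -0.2322] -81.0
28.0 tool y,z frac 0.013 0.15 turn -0.0556 cmd [ 0.4648 -0.2366] -79.0
meas phi 17.480000000000018 r 0.13 r0 0.13
heading -89.08 f tool y,z [-8.1  -6.35] z 0.0750309736246787 gw 0.023775706530923174 t 20.4167
```

Request:
{"name": "drive_tool", "arguments": {"plan": [-0.004, -0.003, 0.031, -0.0111, 0.15, -0.008, -0.001, 0.061, -0.0222, 0.15]}}

```text
time: 20.58
position: [0.4624, -0.2217, 0.0752]
orientation: [[-0.001, 0.996, 0.087], [0.003, 0.087, -0.996], [-1.0, -0.001, -0.003]]
contact_force: [-0.3, 6.0, -6.3]
grip_width: 0.0232
```

```bash
python3 sw.py .4625 -.2232 -85 24 26 28 30
```

```text
24.0 tool y,z frac 0.002 0.03 turn -0.0111 cmd [ 0.4631 -0.2277] -83.0
26.0 tool y,z frac 0.004 0.06 turn -0.0222 cmd [ 0.4639 -0.2322] -81.0
28.0 tool y,z frac 0.007 0.091 turn -0.0333 cmd [ 0.4648 -0.2366] -79.0
30.0 tool y,z frac 0.012 0.12 turn -0.0444 cmd [ 0.4658 -0.241 ] -77.0
meas phi 21.339999999999975 r 0.13 r0 0.13
heading -85.03 f tool y,z [ 0.25 -5.96] z 0.07524188255577248 gw 0.02323191635719407 t 20.5833
```

Request:
{"name": "drive_tool", "arguments": {"plan": [0, 0.002, 0.03, -0.0111, 0.15, 0, 0.004, 0.06, -0.0222, 0.15]}}

```text
time: 20.75
position: [0.4637, -0.2316, 0.0752]
orientation: [[-0.001, 0.988, 0.156], [0.002, 0.156, -0.988], [-1.0, -0.001, -0.002]]
contact_force: [-1.3, 3.7, -1.3]
grip_width: 0.0233
```

```bash
python3 sw.py .4639 -.2322 -81 28 30 32 34
```

```text
28.0 tool y,z frac 0.001 0.03 turn -0.0111 cmd [ 0.4648 -0.2366] -79.0
30.0 tool y,z frac 0.004 0.06 turn -0.0222 cmd [ 0.4658 -0.241 ] -77.0
32.0 tool y,z frac 0.007 0.09 turn -0.0333 cmd [ 0.4671 -0.2454] -75.0
34.0 tool y,z frac 0.011 0.12 turn -0.0444 cmd [ 0.4684 -0.2497] -73.0
meas phi 25.70999999999998 r 0.1301 r0 0.13
heading -81.03 f tool y,z [-0.73 -3.87] z 0.07517674795735696 gw 0.023254759328125138 t 20.75
```

Request:
{"name": "drive_tool", "arguments": {"plan": [0, 0.002, 0.03, -0.0111, 0.15, 0, 0.004, 0.06, -0.0222, 0.15]}}

```text
time: 20.92
position: [0.4657, -0.2407, 0.0752]
orientation: [[-0.001, 0.975, 0.224], [0.002, 0.224, -0.975], [-1.0, -0.001, -0.002]]
contact_force: [-0.9, 4.2, -1.7]
grip_width: 0.0232
```

```bash
python3 sw.py .4660 -.2410 -77 30 32 34 36 38 40
```

```text
30.0 tool y,z frac -0.001 0.0 turn -0.0 cmd [ 0.4658 -0.241 ] -77.0
32.0 tool y,z frac 0.0 0.03 turn -0.0111 cmd [ 0.4671 -0.2454] -75.0
34.0 tool y,z frac 0.003 0.06 turn -0.0222 cmd [ 0.4684 -0.2497] -73.0
36.0 tool y,z frac 0.006 0.09 turn -0.0333 cmd [ 0.4699 -0.254 ] -71.0
38.0 tool y,z frac 0.01 0.12 turn -0.0444 cmd [ 0.4716 -0.2582] -69.0
40.0 tool y,z frac 0.016 0.15 turn -0.0556 cmd [ 0.4734 -0.2624] -67.0
meas phi 29.829999999999984 r 0.1301 r0 0.13
heading -77.05 f tool y,z [ 0.03 -4.34] z 0.07519203024583587 gw 0.02324309850158333 t 20.9167
```

Request:
{"name": "drive_tool", "arguments": {"plan": [0, 0, 0.03, -0.0111, 0.15, 0, 0.003, 0.06, -0.0222, 0.15]}}

```text
time: 21.08
position: [0.4678, -0.2482, 0.0752]
orientation: [[-0.002, 0.957, 0.291], [0.004, 0.291, -0.957], [-1.0, -0.001, -0.004]]
contact_force: [-3.4, 6.6, 1.7]
grip_width: 0.0234
```

```bash
python3 sw.py .4684 -.2497 -73 34 36 38 40 42 44
```

```text
34.0 tool y,z frac 0.0 0.0 turn -0.0 cmd [ 0.4684 -0.2497] -73.0
36.0 tool y,z frac 0.001 0.031 turn -0.0111 cmd [ 0.4699 -0.254 ] -71.0
38.0 tool y,z frac 0.004 0.061 turn -0.0222 cmd [ 0.4716 -0.2582] -69.0
40.0 tool y,z frac 0.007 0.091 turn -0.0333 cmd [ 0.4734 -0.2624] -67.0
42.0 tool y,z frac 0.012 0.121 turn -0.0444 cmd [ 0.4754 -0.2665] -65.0
44.0 tool y,z frac 0.017 0.15 turn -0.0556 cmd [ 0.4775 -0.2705] -63.0
meas phi 33.25999999999999 r 0.1301 r0 0.13
heading -73.06 f tool y,z [-1.39 -7.3 ] z 0.07516434928854276 gw 0.023406409302149562 t 21.0833
```

Request:
{"name": "drive_tool", "arguments": {"plan": [0, 0.002, 0.03, -0.0111, 0.15, 0, 0.004, 0.06, -0.0222, 0.15, 0, 0.008, 0.09, -0.0333, 0.15, 0, 0.012, 0.119, -0.0444, 0.15]}}

```text
time: 21.42
position: [0.4749, -0.2659, 0.0752]
orientation: [[-0.002, 0.907, 0.421], [0.002, 0.421, -0.907], [-1.0, -0.001, -0.002]]
contact_force: [-2.1, 3.4, -0.3]
grip_width: 0.0231
```

```bash
python3 sw.py .4754 -.2665 -65 42 44 46 48 50 52
```

```text
42.0 tool y,z frac -0.0 -0.0 turn -0.0 cmd [ 0.4754 -0.2665] -65.0
44.0 tool y,z frac 0.001 0.03 turn -0.0111 cmd [ 0.4775 -0.2705] -63.0
46.0 tool y,z frac 0.003 0.06 turn -0.0222 cmd [ 0.4797 -0.2745] -61.0
48.0 tool y,z frac 0.007 0.09 turn -0.0333 cmd [ 0.4821 -0.2783] -59.0
50.0 tool y,z frac 0.011 0.12 turn -0.0444 cmd [ 0.4846 -0.2821] -57.0
52.0 tool y,z frac 0.017 0.15 turn -0.0556 cmd [ 0.4872 -0.2858] -55.0
meas phi 41.660000000000025 r 0.1302 r0 0.13
heading -65.08 f tool y,z [-0.46 -4.01] z 0.0751969019511867 gw 0.023115460960828206 t 21.4167
```

Next: third notch, stepping and watching the force.

Request:
{"name": "drive_tool", "arguments": {"plan": [0, 0.001, 0.03, -0.0111, 0.15, 0, 0.003, 0.06, -0.0222, 0.15, 0, 0.007, 0.09, -0.0333, 0.15]}}

```text
time: 21.67
position: [0.4807, -0.2765, 0.0752]
orientation: [[-0.004, 0.858, 0.514], [0.004, 0.514, -0.858], [-1.0, -0.001, -0.006]]
contact_force: [-6.5, 5.9, 4.7]
grip_width: 0.0232
```

```bash
python3 sw.py .4821 -.2783 -59 48 50 52 54 56
```

```text
48.0 tool y,z frac -0.0 0.0 turn -0.0 cmd [ 0.4821 -0.2783] -59.0
50.0 tool y,z frac 0.001 0.03 turn -0.0111 cmd [ 0.4846 -0.2821] -57.0
52.0 tool y,z frac 0.003 0.06 turn -0.0222 cmd [ 0.4872 -0.2858] -55.0
54.0 tool y,z frac 0.007 0.091 turn -0.0333 cmd [ 0.49   -0.2894] -53.0
56.0 tool y,z frac 0.011 0.12 turn -0.0444 cmd [ 0.4928 -0.2929] -51.0
meas phi 47.0 r 0.1302 r0 0.13
heading -59.1 f tool y,z [-2.54 -8.38] z 0.07515375611208266 gw 0.02324549736394627 t 21.6667
```

Request:
{"name": "drive_tool", "arguments": {"plan": [0, 0.001, 0.03, -0.0111, 0.15, 0, 0.003, 0.06, -0.0222, 0.15, 0, 0.007, 0.09, -0.0333, 0.15]}}

```text
time: 21.92
position: [0.4888, -0.2883, 0.0752]
orientation: [[-0.003, 0.8, 0.6], [0.003, 0.6, -0.8], [-1.0, -0.0, -0.004]]
contact_force: [-3.1, 2.8, 0.8]
grip_width: 0.0234
```

```bash
python3 sw.py .4900 -.2893 -53 54 56 57 58 59 60 61 62
```

```text
54.0 tool y,z frac -0.001 0.0 turn -0.0 cmd [ 0.49   -0.2894] -53.0
56.0 tool y,z frac 0.001 0.031 turn -0.0111 cmd [ 0.4928 -0.2929] -51.0
57.0 tool y,z frac 0.002 0.046 turn -0.0167 cmd [ 0.4943 -0.2946] -50.0
58.0 tool y,z frac 0.003 0.061 turn -0.0222 cmd [ 0.4958 -0.2963] -49.0
59.0 tool y,z frac 0.005 0.076 turn -0.0278 cmd [ 0.4974 -0.298 ] -48.0
60.0 tool y,z frac 0.006 0.091 turn -0.0333 cmd [ 0.499  -0.2996] -47.0
61.0 tool y,z frac 0.008 0.106 turn -0.0389 cmd [ 0.5006 -0.3012] -46.0
62.0 tool y,z frac 0.011 0.121 turn -0.0444 cmd [ 0.5022 -0.3028] -45.0
meas phi 53.31 r 0.1302 r0 0.13
heading -53.11 f tool y,z [-0.78 -4.12] z 0.0751724911315635 gw 0.02343267974737314 t 21.9167
```

Request:
{"name": "drive_tool", "arguments": {"plan": [0, 0.001, 0.031, -0.0111, 0.15, 0, 0.003, 0.061, -0.0222, 0.15, 0, 0.003, 0.061, -0.0222, 0.15]}}

```text
time: 22.17
position: [0.4955, -0.2963, 0.0752]
orientation: [[-0.001, 0.756, 0.654], [0.002, 0.654, -0.756], [-1.0, 0.0, -0.002]]
contact_force: [-3.1, 3.1, 1.5]
grip_width: 0.0236
```

```bash
python3 sw.py .4958 -.2963 -49 58 59 60 61 62
```

```text
58.0 tool y,z frac 0.0 0.0 turn -0.0 cmd [ 0.4958 -0.2963] -49.0
59.0 tool y,z frac 0.001 0.015 turn -0.0056 cmd [ 0.4974 -0.298 ] -48.0
60.0 tool y,z frac 0.001 0.031 turn -0.0111 cmd [ 0.499  -0.2996] -47.0
61.0 tool y,z frac 0.003 0.046 turn -0.0167 cmd [ 0.5006 -0.3012] -46.0
62.0 tool y,z frac 0.004 0.061 turn -0.0222 cmd [ 0.5022 -0.3028] -45.0
meas phi 57.889999999999986 r 0.1302 r0 0.13
heading -49.15 f tool y,z [-0.34 -4.37] z 0.07518280652595133 gw 0.023560577950424023 t 22.1667
```

Request:
{"name": "drive_tool", "arguments": {"plan": [0, 0, 0.015, -0.0056, 0.15, 0, 0, 0.015, -0.0056, 0.15, 0, 0, 0.015, -0.0056, 0.15]}}

```text
time: 22.42
position: [0.497, -0.2979, 0.0752]
orientation: [[-0.001, 0.745, 0.667], [0.001, 0.667, -0.745], [-1.0, 0.0, -0.001]]
contact_force: [-1.0, 4.6, -0.2]
grip_width: 0.0229
```

```bash
python3 sw.py .4974 -.298 -48 59 60 61 62
```

```text
59.0 tool y,z frac 0.0 -0.0 turn -0.0 cmd [ 0.4974 -0.298 ] -48.0
60.0 tool y,z frac 0.001 0.015 turn -0.0056 cmd [ 0.499  -0.2996] -47.0
61.0 tool y,z frac 0.001 0.03 turn -0.0111 cmd [ 0.5006 -0.3012] -46.0
62.0 tool y,z frac 0.002 0.045 turn -0.0167 cmd [ 0.5022 -0.3028] -45.0
meas phi 58.85000000000002 r 0.1302 r0 0.13
heading -48.19 f tool y,z [ 2.32 -4.1 ] z 0.07520604761131028 gw 0.022942915247664362 t 22.4167
```

Request:
{"name": "drive_tool", "arguments": {"plan": [0, 0, 0.015, -0.0056, 0.15, 0, 0, 0.015, -0.0056, 0.15, 0, 0, 0.015, -0.0056, 0.15]}}

```text
time: 22.67
position: [0.4986, -0.2996, 0.0752]
orientation: [[-0.001, 0.733, 0.68], [0.001, 0.68, -0.733], [-1.0, 0.0, -0.001]]
contact_force: [-2.8, 4.7, 1.0]
grip_width: 0.0233
```

```bash
python3 sw.py .499 -.2996 -47 60 61 62
```

```text
60.0 tool y,z frac -0.0 -0.0 turn -0.0 cmd [ 0.499  -0.2996] -47.0
61.0 tool y,z frac 0.0 0.015 turn -0.0056 cmd [ 0.5006 -0.3012] -46.0
62.0 tool y,z frac 0.001 0.03 turn -0.0111 cmd [ 0.5022 -0.3028] -45.0
meas phi 59.889999999999986 r 0.1302 r0 0.13
heading -47.12 f tool y,z [ 1.13 -5.3 ] z 0.07520312867483737 gw 0.0233408652524176 t 22.6667
```

Request:
{"name": "drive_tool", "arguments": {"plan": [0, 0, 0.015, -0.0056, 0.15, 0, 0, 0.015, -0.0056, 0.15, 0, 0, 0.015, -0.0056, 0.15]}}

```text
time: 22.92
position: [0.4996, -0.3006, 0.0751]
orientation: [[-0.002, 0.721, 0.693], [0.002, 0.693, -0.721], [-1.0, 0.0, -0.003]]
contact_force: [-5.2, 7.6, 4.2]
grip_width: 0.0231
```

```bash
python3 sw.py .5006 -.3012 -46 61 62
python3 - <<'E'
from h import *
a=grab("scene","c30");b=grab("side","s30");w=grab("wrist","w30");crop(b,220,115,350,205,6,"s30c")
E
```

```text
61.0 tool y,z frac -0.0 -0.0 turn -0.0 cmd [ 0.5006 -0.3012] -46.0
62.0 tool y,z frac 0.0 0.015 turn -0.0056 cmd [ 0.5022 -0.3028] -45.0
meas phi 60.51999999999998 r 0.1303 r0 0.13
heading -46.13 f tool y,z [ 1.53 -9.09] z 0.07513492708076255 gw 0.0231061092434451 t 22.9167
```

View pics/w30.png

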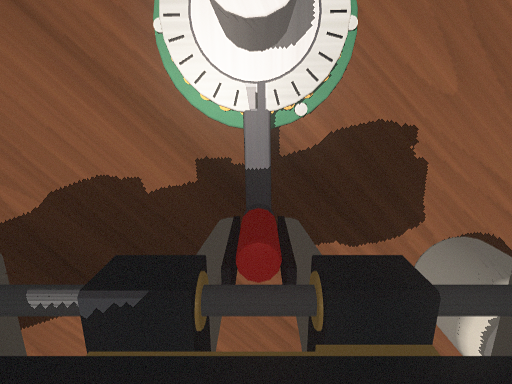

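View pics/s30c.png

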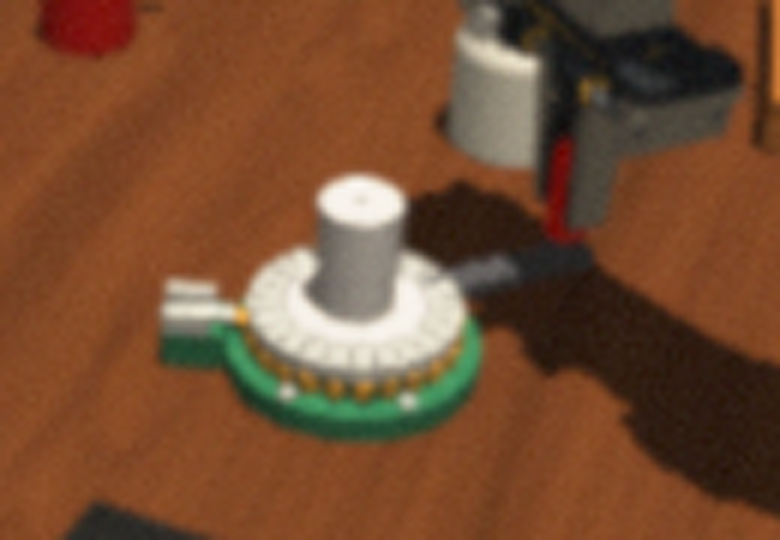

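Request:
{"name": "drive_tool", "arguments": {"plan": [0, 0, 0, 0, 0.15, 0, 0, 0, 0, 0.15, 0, 0, 0, 0, 0.15, 0, 0, 0, 0, 0.15]}}

```text
time: 23.4
position: [0.4996, -0.3006, 0.0752]
orientation: [[-0.002, 0.721, 0.693], [0.002, 0.693, -0.721], [-1.0, 0.0, -0.003]]
contact_force: [-4.9, 7.0, 2.9]
grip_width: 0.0233
```

```bash
python3 sw.py .5006 -.3012 -46 61
python3 - <<'E'
from h import *
a=grab("scene","c31");crop(a,80,80,380,280,2.6,"c31c")
E
```

```text
61.0 tool y,z frac -0.0 -0.0 turn -0.0 cmd [ 0.5006 -0.3012] -46.0
meas phi 60.50999999999999 r 0.1302 r0 0.13
heading -46.13 f tool y,z [ 1.35 -8.49] z 0.07516461617792253 gw 0.02332997089161969 t 23.4
```

View pics/c31c.png

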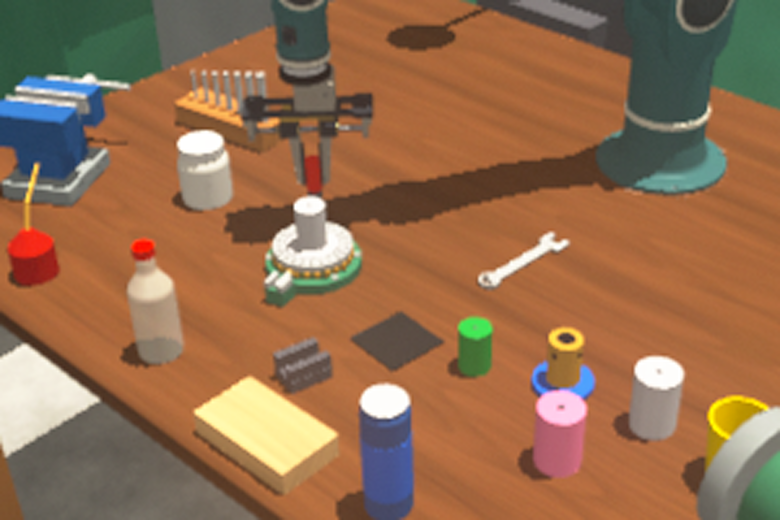

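Request:
{"name": "drive_tool", "arguments": {"plan": [0, 0, 0.008, 0, 0.15, 0, 0, 0.008, 0, 0.15, 0, 0, 0.008, 0, 0.15, 0, 0, 0.008, 0, 0.15]}}

```text
time: 23.78
position: [0.5, -0.301, 0.0751]
orientation: [[-0.003, 0.721, 0.693], [0.003, 0.693, -0.721], [-1.0, 0.0, -0.004]]
contact_force: [-5.6, 7.2, 3.7]
grip_width: 0.0232
```

```bash
python3 sw.py .5006 -.3012 -46 61; python3 -c "
from cell import arm;print(arm.job_done())"
```

```text
61.0 tool y,z frac -0.0 -0.0 turn -0.0 cmd [ 0.5006 -0.3012] -46.0
meas phi 60.75999999999999 r 0.1303 r0 0.13
heading -46.11 f tool y,z [ 1.02 -9.09] z 0.07514177691854718 gw 0.023242268431360173 t 23.7833
the job is handed in; nothing more can be done
None
```

I finished the job and handed it in at 23.8 s; it reports no verdict. I set the bush on the mat, put the blank on the index plate, then moved the bush to the pad. Only after that did I swing the lever anticlockwise, and the fingers still hold it.

- **Parts:** The last images show both parts upright. The blank stands about 1–3 mm from the plate centre; my estimates of the centre disagree by about that much. The bush was released within about 1 mm of the measured pad centre.
- **Lever:** It measures 60.8° from rest, against 60° for the fourth notch. The push needed rose from about 5 N to about 9 N between 59.9° and 60.5°, so it sits just past the fourth click and far from the fifth.
- **Other checks:** The last scene picture shows no sign that the spanner, V-block, jar, cup or look-alikes moved. I judged that by eye. The largest force I read at the wrist was about 17 N, while swinging the lever.

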